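# Turn the table knives round in their covered rack

### The arm

A 6-joint arm with a two-finger parallel gripper is mounted at the origin on a cart in front of the work surface, level with it; the furniture and walls round the work are solid. World frame = base frame: x ahead of the robot, y to its left, z up, the work surface at z = 0. Lengths are in m, angles in rad, forces in N, time in s.
With the tool pointing down it reaches from about 0.35 to 1 m from the base axis. Payload 7.1 kg.
Tool frame: the origin (TCP) lies where the fingers leave the gripper's body, on its centre line; the fingertips stand 73 mm ahead of it and the grasp point (between the pads) lies 54 mm ahead of it; z points along the fingers, y is the line along which they close (so a half turn about z gives the same grasp; the last joint's range is limited). The gripper opens to 85 mm and grips with 20 to 120 N. Pads are 22 mm wide; open, the fingers measure 114 mm over their backs; the gripper's body (76 mm by 85 mm) begins 54 mm behind the grasp point. The pads swing forward as they close: fully open they stand 13 mm farther back than shut.
Start: joints at [0.789, 0.423, 1.63, -0, 1.089, -0.019], TCP at [0.432, 0.452, 0.304] pointing down, gripper open.
Joint ranges: [-3, 3], [-0.9, 2.11], [0.09, 2.58], [-1.31, 4.45], [0.11, 2.69], [-2.54, 2.54]. Speed limits (rad/s): [2.39, 2.39, 3.01, 3.14, 3.14, 3.14].

### API

Orientations are given as a unit quaternion [w, x, y, z].
In Python, from bench import sense, cams, workorder gives the robot as it stands.
- The arm moves only by the tool drive_tool, never from a script. Its argument "commands" is a list of rows, each a list of 7 numbers: the shift along the tool's x, y, z in m, then the turn, a rotation vector about the tool's x, y, z in degrees, then the opening, from -1 (shut) to 1 (fully open), so that 0 is half open. In form: [[tx, ty, tz, wx, wy, wz, grip], ...]. A call has 1 to 5 rows; each row is the pose to reach, as a shift and turn from the pose commanded when the call began, along the tool's axes at that moment; what a row does not reach only later rows make up. A row lasts 1/10 s, in which the tool goes at most 50 mm and 8.59 degrees, less where a joint would pass 70% of its speed; a pose out of reach is approached as far as the arm can. A call with a gripper value outside its range is refused whole. The fingers move at their own pace and stop on an object; the grip force is fixed at half the most. Time passes only in rows, so rows that repeat a pose let the fingers close. It gives the time, the measured TCP pose, the force, the opening and the grip force at its end, in the units of the state.
- sense(): the state, without advancing time (a new reading comes with each control period).
- cams.get_image(name): name is "scene" or "top" or "wrist"; returns (picture, depth): 384x512x3 uint8, red, green, blue; 384x512 float32, m along the optical axis (not along the pixel's ray), 0 where there is no reading.
- cams.camera_model(name): a dict with "fx", "fy", "cx", "cy" (pixels), "camera_from_world" (4x4, takes a point from world to camera coordinates). Camera axes: x right, y up, looking along -z (the intrinsics and any distortion apply to the point x, -y, -z); pixel columns grow to the right and rows downward; lengths in m; the calibration is good to about 2 mm. A picture is of the moment at which its call begins: read the wrist's pose just before it. camera_model takes no time and is no camera call; for the wrist camera it gives the pose at the moment of the call.
- workorder.finish_job(): hands the job in; it is judged then, once.
The state is a dict: "clock": time; "qpos": joint angles; "dq": joint speeds; "tau": joint torques, N m; "eef_pos": TCP position; "ee_rot": TCP orientation; "ft_force": force on the tool from outside, world axes, zero at the start; "moment": the same for the moment, N m; "opening": finger opening in m; "gripper_force": force on a finger pad.
Only numpy, scipy, OpenCV 4.12 (cv2) and the standard library are available. Lean on these libraries where they do the work, as an engineer would, in place of code of your own. Each camera call takes 0.05 s, during which the arm holds its last target. There are 200 camera calls.

### The job

The table knives were put into the covered rack the wrong way round, with their blades sticking out. First lift the carafe off the rack's roof and stand it upright in the middle of the cork mat; then, one knife at a time, the longest blade first, pull the knife out, press its bolster into the spring clip, let go of it there, take it again by the handle and slide it back into a slot, so that in the end every blade lies fully under the hood and every handle points out towards you. Leave the carafe standing on the mat and everything else alone.

Things in the scene. Friction and masses are not known exactly. Their poses are not given: they have to be found in the camera images.
- rack_mouth (a point): Covered wooden knife rack, fixed, 154 mm wide. Point: on the slot floor (34 mm above the worktop) of the middle slot, where the hood begins. Slots run along +x (away from the robot), centred at y = -50, 0, +50 mm, each 38 mm wide; the hood covers x = 0 to 130 mm, 32 mm clear height over the floor. Before the mouth the floor goes on as an open sill, x = -30 to 0 mm.
- rack_gap (a point): Middle of the rack's open finger gap (x = -80 to -30 mm before the mouth), at slot-floor height; 28 mm of free depth below this point, across all slots. Beyond it, x = -91 to -79 mm, a narrow post (8 mm wide) before each slot, level with the slot floor, carries the handle; fingers that hold a knife pass on both sides of it.
- rack_roof (a point): Middle of the flat roof of the rack's hood, on its top, 71 mm above the worktop, 130 mm deep and 154 mm wide, with a rim 5 mm high along both sides and the back. The carafe stands on it at the start.
- clip_seat (a point): Steel spring clip on a fixed stand (foot 72 mm across). Point: centre of a seated bolster, 58 mm above the worktop, 8 mm above the seat. A knife lies along the clip's x axis, either way round; blade and handle stick out freely. Jaws 24 mm long, 13 mm apart along y, spring open when the 16 mm bolster is pressed down between them; pressing in or lifting straight out takes about 3 to 7 N.
- clip_top (a point): Middle of the clip's mouth, between the upper edges of its flared lips, 26 mm above clip_seat.
- mat_top (a point): Flat round cork mat, fixed on the worktop, 140 mm across and 6 mm thick; the point is the centre of its top.
- pot_mid (a point): Glass coffee carafe with black lid and handle, 0.28 kg, 120 mm across the belly, 116 mm high, foot 98 mm across. The point lies on the vessel's axis half-way up, 58 mm above its foot; the handle points along +y of this frame. At the start it stands on the roof of the rack, handle towards the robot.
- pot_handle (a point): The place to pinch the carafe's handle from above: 82 mm from the vessel's axis along +y, 88 mm above the foot. The handle is 8 mm thick along the carafe's x; its top is 109 mm and its lower end 24 mm above the foot, and it reaches 100 mm from the axis.
- knife_long_mid (a point): Table knife with the longest blade (may be absent), about 0.12 kg. Point: centre of its steel bolster (30 x 16 x 16 mm), near which it balances; +x points to the blade: flat, x = 15 to 120 mm, 22 mm wide, 4 mm thick, half-way up the bolster. Both faces alike. At the start it lies in one of the slots the wrong way round: handle under the hood, bolster on the sill, blade towards the robot.
- knife_long_handle (a point): Centre of that knife's black handle, 60 mm behind the bolster's centre; the handle is 90 mm long, 22 mm wide, 16 mm thick, its underside level with the bolster's.
- knife_long_tip (a point): Rounded tip of that knife's blade, 120 mm from the bolster's centre.
- knife_middle_mid (a point): Table knife with the middle blade (may be absent), about 0.12 kg. Point: centre of its steel bolster (30 x 16 x 16 mm), near which it balances; +x points to the blade: flat, x = 15 to 100 mm, 22 mm wide, 4 mm thick, half-way up the bolster. Both faces alike. At the start it lies in one of the slots the wrong way round: handle under the hood, bolster on the sill, blade towards the robot.
- knife_middle_handle (a point): Centre of that knife's black handle, 60 mm behind the bolster's centre; the handle is 90 mm long, 22 mm wide, 16 mm thick, its underside level with the bolster's.
- knife_middle_tip (a point): Rounded tip of that knife's blade, 100 mm from the bolster's centre.
- knife_short_mid (a point): Table knife with the shortest blade (may be absent), about 0.12 kg. Point: centre of its steel bolster (30 x 16 x 16 mm), near which it balances; +x points to the blade: flat, x = 15 to 80 mm, 22 mm wide, 4 mm thick, half-way up the bolster. Both faces alike. At the start it lies in one of the slots the wrong way round: handle under the hood, bolster on the sill, blade towards the robot.
- knife_short_handle (a point): Centre of that knife's black handle, 60 mm behind the bolster's centre; the handle is 90 mm long, 22 mm wide, 16 mm thick, its underside level with the bolster's.
- knife_short_tip (a point): Rounded tip of that knife's blade, 80 mm from the bolster's centre.
- spice: Green-capped spice jar, 46 x 106 mm, to be left alone; origin under its foot.
- matches: Matchbox, 36 x 56 x 15 mm, to be left alone; origin under its middle.
- dropper: Small brown dropper bottle, 34 x 102 mm, to be left alone; origin under its foot.

How it is judged:
On the way, in this order (a step that is already met when the one before it is completed fails the run):
1. the carafe stands upright on the cork mat, let go (horizontal distance between pot_mid and mat_top below 0.02 m and z of pot_mid in the frame of mat_top below 0.065 m and angle between pot_mid's own z axis and vertical below 0.1 rad and contact force between pot and the fingers below 0.1 N and linear speed of pot below 0.03 m/s), for 0.2 s.
2. the knife with the longest blade sits in the spring clip by its bolster, let go (horizontal distance between knife_long_mid and clip_seat below 0.012 m and z of knife_long_mid in the frame of clip_seat between -0.006 and 0.006 m and angle between the x axis of knife_long_mid and the x axis of clip_seat, either way round below 0.2 rad and contact force between knife_long and the fingers below 0.1 N), for 0.2 s.
3. the knife with the middle blade sits in the spring clip by its bolster, let go (horizontal distance between knife_middle_mid and clip_seat below 0.012 m and z of knife_middle_mid in the frame of clip_seat between -0.006 and 0.006 m and angle between the x axis of knife_middle_mid and the x axis of clip_seat, either way round below 0.2 rad and contact force between knife_middle and the fingers below 0.1 N), for 0.2 s.
4. the knife with the shortest blade sits in the spring clip by its bolster, let go (horizontal distance between knife_short_mid and clip_seat below 0.012 m and z of knife_short_mid in the frame of clip_seat between -0.006 and 0.006 m and angle between the x axis of knife_short_mid and the x axis of clip_seat, either way round below 0.2 rad and contact force between knife_short and the fingers below 0.1 N), for 0.2 s.
At the end, for the whole second after the job is handed in: Every present knife rests in any slot, blade under the hood (bolster centre from 16 mm before to 35 mm behind the mouth), handle outside; the carafe stands upright on the cork mat, its axis within 20 mm of the centre, let go (all of step 1 and x of knife_long_mid in the frame of rack_mouth between -0.016 and 0.035 m and y of knife_long_mid in the frame of rack_mouth between -0.07 and 0.07 m and z of knife_long_mid in the frame of rack_mouth between 0.002 and 0.016 m and x of each of knife_long_tip, knife_middle_tip, knife_short_tip in the frame of rack_mouth above 0.03 m and linear speed of each of knife_long, knife_middle, knife_short below 0.02 m/s and x of knife_middle_mid in the frame of rack_mouth between -0.016 and 0.035 m and y of knife_middle_mid in the frame of rack_mouth between -0.07 and 0.07 m and z of knife_middle_mid in the frame of rack_mouth between 0.002 and 0.016 m and x of knife_short_mid in the frame of rack_mouth between -0.016 and 0.035 m and y of knife_short_mid in the frame of rack_mouth between -0.07 and 0.07 m and z of knife_short_mid in the frame of rack_mouth between 0.002 and 0.016 m); the robot touches nothing.
It fails at once if the spice jar is moved more than 3 cm (distance of spice from where it was at the start of the episode above 0.03 m).
It fails at once if the matchbox is moved more than 3 cm (distance of matches from where it was at the start of the episode above 0.03 m).
It fails at once if the dropper bottle is moved more than 3 cm (distance of dropper from where it was at the start of the episode above 0.03 m).
Of knife_long, knife_middle, knife_short only 2 to 3 are there at a start; the rules pass over those that are not, and their reading is None.
At some moment in a run one of pot may be knocked a few centimetres aside while the robot is not near it.
It also fails if it takes over 210 s, if anything falls off the work surface, if the arm or the gripper's body presses on something with over 40 N, if the wrist force passes 120 N, or if a joint passes its speed limit or range.

## Working session

There is one attempt and no reset: what is moved stays moved. The work goes in short steps, Python scripts to look and compute and a tool call to move; the robot and the scene stay as the last step left them, time stands still between calls to the robot, and variables do not carry over. Pictures are saved under pics/ and viewed, at most 14 in all, crops included, and the job is handed in when it is done.

Besides the shell and the picture viewer there is one more tool, called after ">>>" as name(argument=value, ...) on one line, values as JSON. drive_tool: Moves the arm, as the interface text tells. Its arguments: {"type":"object","properties":{"commands":{"type":"array"}},"required":["commands"]}

```bash
mkdir -p pics
cat > h.py <<'E'
import numpy as np, cv2
from bench import sense, cams, workorder
from scipy.spatial.transform import Rotation as R
def snap(name, fn=None):
    m=cams.camera_model(name); im,d=cams.get_image(name)
    if fn: cv2.imwrite('pics/'+fn+'.png', im[:,:,::-1])
    np.savez('last_'+name+'.npz',im=im,d=d,T=m['camera_from_world'],k=[m['fx'],m['fy'],m['cx'],m['cy']])
    return m
def world(name,u,v,z=None):
    L=np.load('last_'+name+'.npz'); fx,fy,cx,cy=L['k']; T=np.linalg.inv(L['T'])
    ray=np.array([(u-cx)/fx,-(v-cy)/fy,-1.])
    if z is None: t=L['d'][int(v),int(u)]
    else: t=(z-T[2,3])/(T[:3,:3]@ray)[2]
    return T[:3,:3]@(ray*t)+T[:3,3]
def cloud(name):
    L=np.load('last_'+name+'.npz'); fx,fy,cx,cy=L['k']; T=np.linalg.inv(L['T']); d=L['d']
    v,u=np.mgrid[:d.shape[0],:d.shape[1]]
    P=np.stack([(u-cx)/fx*d,-(v-cy)/fy*d,-d],-1)@T[:3,:3].T+T[:3,3]
    P[d==0]=np.nan
    return P,L['im']
def st():
    s=sense(); r=R.from_quat(np.roll(s['ee_rot'],-1)).as_matrix()
    print('t',s['clock'],'pos',np.round(s['eef_pos'],4),'open',s['opening'],'gf',s['gripper_force'],'F',np.round(s['ft_force'],1)); print(np.round(r,3)); print(np.round(s['qpos'],3))
    return s,r
E
python3 - <<'E'
from h import *
st()
for n in('scene','top','wrist'):
    m=snap(n,n+'0'); print(n,[round(m[k],1) for k in('fx','fy','cx','cy')],np.round(m['camera_from_world'],3).tolist())
    print([k for k in m])
E
```

```text
t 0.0 pos [0.4315 0.4515 0.3031] open 0.08531909671133246 gf 0.0 F [ 0.2 -0.5 -0.5]
[[-0.723  0.691 -0.001]
 [ 0.691  0.723 -0.001]
 [ 0.    -0.002 -1.   ]]
[ 0.789  0.424  1.631  0.     1.089 -0.019]
scene [416.0, 416.0, 254.8, 190.2] [[0.811, -0.585, 0.011, -0.41], [0.514, 0.723, 0.462, -0.38], [-0.278, -0.369, 0.887, -1.361], [0.0, 0.0, 0.0, 1.0]]
['fx', 'fy', 'cx', 'cy', 'camera_from_world']
top [486.7, 486.7, 256.4, 184.2] [[-0.075, -0.997, -0.005, 0.085], [0.898, -0.069, 0.435, -0.542], [-0.434, 0.028, 0.901, -1.457], [0.0, 0.0, 0.0, 1.0]]
['fx', 'fy', 'cx', 'cy', 'camera_from_world']
wrist [320.7, 320.7, 254.6, 191.3] [[0.691, 0.723, -0.001, -0.623], [-0.688, 0.657, -0.308, 0.041], [-0.222, 0.214, 0.951, -0.38], [0.0, 0.0, 0.0, 1.0]]
['fx', 'fy', 'cx', 'cy', 'camera_from_world']
```

View pics/top0.png

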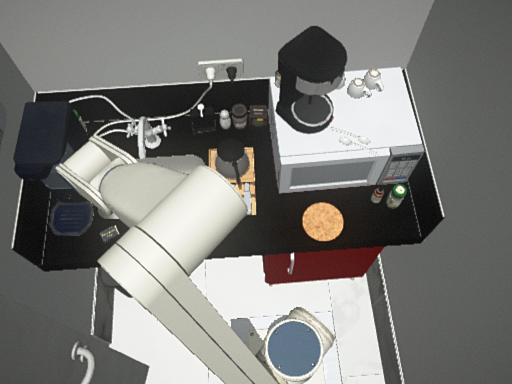

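View pics/scene0.png

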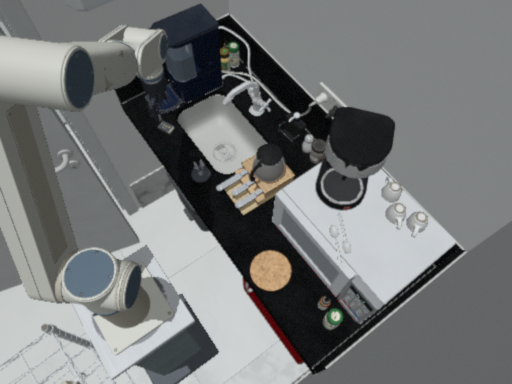

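The top view shows the mat at (323,222), the jar and dropper at about (390,195), and the arm hiding the rack and clip. The scene view shows the carafe at (268,163) on the rack, knife blades at about (230,180), (245,190) and (250,200), the clip at (200,172) and the mat at (271,270). I'll enlarge the rack region.

Run:
```python
from h import *
im=cv2.imread('pics/scene0.png')[130:230,180:310]
cv2.imwrite('pics/scrop.png',cv2.resize(im,None,fx=6,fy=6,interpolation=cv2.INTER_CUBIC))
P,I=cloud('scene')
# mat
for n in('scene','top'):
    P,I=cloud(n); h=cv2.cvtColor(I,cv2.COLOR_RGB2HSV)
    m=(P[...,2]>0.0)&(P[...,2]<.02)&(h[...,1]>70)&(h[...,0]<25)&(h[...,2]>110)
    k,l,s,c=cv2.connectedComponentsWithStats(m.astype('uint8')); 
    for i in range(1,k):
        if s[i,4]>200: 
            q=P[l==i]; print(n,s[i],(q.min(0)+q.max(0))/2,np.ptp(q,0))
```

```text
scene [ 250  251   41   40 1238] [ 0.4472521  -0.1705      0.00760535] [0.14186624 0.14105344 0.01518071]
top [ 302  202   42   39 1131] [ 0.45012244 -0.17384191  0.00797063] [0.14140203 0.14007925 0.0158649 ]
```

View pics/scrop.png

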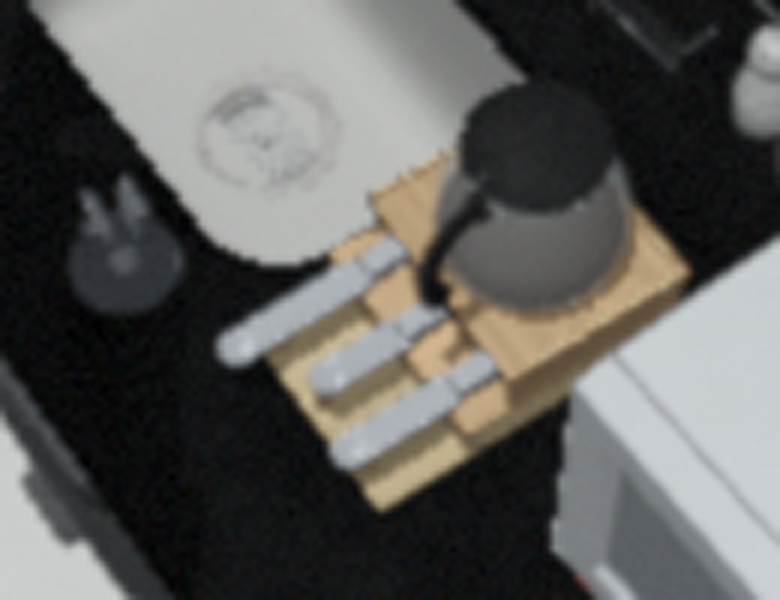

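The enlarged crop shows three knives: the long blade in the left slot (tip (232,350)), the short in the middle (tip (322,380)) and the middle one at right (tip (345,455)). The roof's front corners are at about (372,200) and (510,378), its back right corner at (690,270), and the clip foot at (127,262) with its jaws near (112,200).

Run:
```python
from h import *
def w(x,y,z): 
    p=world('scene',180+(x+.5)/6-.5,130+(y+.5)/6-.5,z); return p
for n,x,y,z in [('roofFL',372,197,.076),('roofFR',510,380,.076),('roofBR',690,270,.076),('tipL',222,355,.042),('tipS',312,385,.042),('tipM',333,462,.042),
 ('bolL1',360,260,.050),('bolL2',398,243,.050),('bolS',395,325,.05),('bolM',450,380,.05),('bolM2',490,362,.05),('clipfoot',127,262,.01),('lip1',92,200,.084),('lip2',130,185,.084),('handletop',470,210,.18),('sillR',500,410,.034)]:
    print(n,np.round(w(x,y,z),4))
P,I=cloud('scene')
# lid top
m=(P[...,2]>.175)&(P[...,2]<.2); v,u=np.where(m); k=(u>250)&(u<290)&(v>130)&(v<190)
q=P[v[k],u[k]]; print('lid',q.min(0),q.max(0),len(q))
q=P[160:186,190:213].reshape(-1,3); q=q[q[:,2]>.05]; print('clip', np.round(q,3).tolist())
q=P[140:205,235:297].reshape(-1,3); q=q[(abs(q[:,2]-.071)<.004)]; q=q.astype(np.float32); print('roof',cv2.minAreaRect(q[:,:2]),np.median(q[:,2]))
```

```text
roofFL [0.5884 0.1998 0.076 ]
roofFR [0.5826 0.0492 0.076 ]
roofBR [0.7157 0.0462 0.076 ]
tipL [0.4612 0.1779 0.042 ]
tipS [0.4942 0.1292 0.042 ]
tipM [0.4754 0.0795 0.042 ]
bolL1 [0.5651 0.1801 0.05  ]
bolL2 [0.5912 0.1764 0.05  ]
bolS [0.5564 0.1303 0.05  ]
bolM [0.5617 0.0803 0.05  ]
bolM2 [0.5886 0.0762 0.05  ]
clipfoot [0.4562 0.2838 0.01  ]
lip1 [0.4457 0.2926 0.084 ]
lip2 [0.4702 0.2882 0.084 ]
handletop [0.5937 0.1079 0.18  ]
sillR [0.5794 0.0528 0.034 ]
lid [0.56450591 0.07825568 0.17506517] [0.69379951 0.16520224 0.19142859] 449
clip [[0.468, 0.295, 0.08], [0.47, 0.289, 0.087], [0.465, 0.297, 0.073], [0.466, 0.29, 0.082], [0.468, 0.287, 0.083], [0.442, 0.3, 0.085], [0.446, 0.3, 0.081], [0.461, 0.291, 0.078], [0.464, 0.288, 0.078], [0.467, 0.286, 0.079], [0.469, 0.281, 0.083], [0.448, 0.298, 0.073], [0.463, 0.288, 0.073], [0.465, 0.282, 0.079], [0.467, 0.277, 0.084], [0.475, 0.289, 0.06], [0.441, 0.291, 0.083], [0.444, 0.289, 0.082], [0.45, 0.296, 0.068], [0.463, 0.288, 0.066], [0.463, 0.28, 0.077], [0.465, 0.274, 0.083], [0.473, 0.286, 0.059], [0.476, 0.283, 0.061], [0.442,
[... 658 characters left out ...]
0.286, 0.052], [0.454, 0.285, 0.051], [0.457, 0.282, 0.051], [0.46, 0.28, 0.052], [0.461, 0.274, 0.058], [0.466, 0.275, 0.052], [0.472, 0.272, 0.05], [0.433, 0.292, 0.054], [0.435, 0.287, 0.059], [0.443, 0.287, 0.051], [0.443, 0.279, 0.062], [0.46, 0.273, 0.053], [0.464, 0.272, 0.051], [0.434, 0.286, 0.054], [0.436, 0.282, 0.057], [0.44, 0.282, 0.053], [0.446, 0.278, 0.053], [0.452, 0.275, 0.051], [0.438, 0.28, 0.051], [0.432, 0.278, 0.052]]Traceback (most recent call last):
  File "<stdin>", line 12, in <module>
cv2.error: OpenCV(4.12.0) /io/opencv/modules/imgproc/src/convhull.cpp:143: error: (-215:Assertion failed) total >= 0 && (depth == CV_32F || depth == CV_32S) in function 'convexHull'
```

>>> drive_tool(commands=[[-0.16,-0.076,0,0,0,-43.5,0],[-0.16,-0.076,0,0,0,-43.5,0],[-0.16,-0.076,0,0,0,-43.5,0],[-0.16,-0.076,0,0,0,-43.5,0],[-0.16,-0.076,0,0,0,-43.5,0]])

```text
clock: 0.65
eef_pos: [0.4959, 0.2827, 0.3037]
ee_rot: [-0.0, 0.015, 1.0, -0.001]
ft_force: [0.2, 0.8, -0.6]
opening: 0.0426
gripper_force: 0.0
```

>>> drive_tool(commands=[[-0.04,-0.167,0,0,0,0,0],[-0.04,-0.167,0,0,0,0,0],[-0.04,-0.167,0,0,0,0,0],[-0.04,-0.167,0,0,0,0,0],[-0.04,-0.167,0,0,0,0,0]])

```text
clock: 1.15
eef_pos: [0.53, 0.1155, 0.3038]
ee_rot: [-0.0, 0.018, 1.0, -0.0]
ft_force: [-0.5, 0.7, -0.7]
opening: 0.043
gripper_force: 0.0
```

```bash
cat >> h.py <<'E'
def move(p,yaw):
    """shift in tool axes and wz turn (deg) to reach TCP p with tool down at yaw (deg)"""
    s,r=st(); d=r.T@(np.array(p)-s['eef_pos'])
    c,q=np.cos(np.radians(yaw)),np.sin(np.radians(yaw)); Rt=np.array([[c,q,0],[q,-c,0],[0,0,-1.]])
    print('shift',np.round(d,4),'turn',np.round(np.degrees(R.from_matrix(r.T@Rt).as_rotvec()),2))
E
python3 - <<'E'
from h import *
st(); snap('wrist','w1')
P,I=cloud('wrist')
E
```

```text
t 1.15 pos [0.53   0.1155 0.3038] open 0.04304974736469081 gf 0.0 F [-0.5  0.7 -0.7]
[[-0.999  0.035 -0.   ]
 [ 0.035  0.999 -0.001]
 [ 0.    -0.001 -1.   ]]
[ 1.930e-01  3.030e-01  1.813e+00 -1.000e-03  1.026e+00 -1.343e+00]
```

View pics/w1.png

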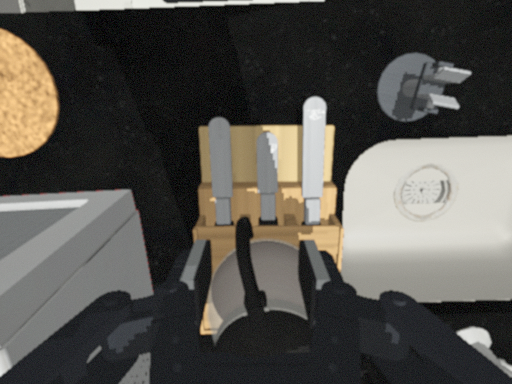

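The wrist view has image up towards the robot. The carafe handle runs from (243,222) to (255,300). The blades end at (219,122), (266,137) and (315,101). The rack front is at row 225, the clip foot at (410,87) and the jaws at (450,75) and (443,100).

Run:
```python
from h import *
P,I=cloud('wrist'); h=cv2.cvtColor(I,cv2.COLOR_RGB2HSV)
for v in range(218,310,8):
    row=[(u,np.round(P[v,u],3)) for u in range(230,275) if I[v,u].sum()<130 and P[v,u,2]>.1]
    if row: print(v,row[0][0],row[-1][0],np.round(np.median([r[1] for r in row],0),3))
def w(u,v,z): return np.round(world('wrist',u,v,z),4)
for n,u,v,z in [('tipM',219,118,.042),('tipS',266,133,.042),('tipL',315,97,.042),('bolM0',223.5,198,.05),('bolM1',223.5,223,.05),('bolS0',267.5,195,.05),('bolS1',267,221,.05),('bolL0',312.5,199,.05),('bolL1',312,223,.05),('sillFL',331,182,.034),('sillFR',200,184,.034),('roofFR',194,232,.071),('roofFL',340,228,.071),('clipfoot',411,87,.003)]: print(n,w(u,v,z))
k=P[50:130,370:480].reshape(-1,3); k=k[k[:,2]>.072]; print(len(k)); 
l=k[k[:,0]<.455];g=k[k[:,0]>=.455]
for q in(l,g): print(q.mean(0),np.linalg.svd(q-q.mean(0))[2][0],q.min(0),q.max(0))
```

```text
218 242 247 [0.556 0.104 0.122]
226 237 250 [0.554 0.104 0.142]
234 236 252 [0.556 0.105 0.152]
242 236 248 [0.558 0.104 0.161]
250 237 249 [0.561 0.105 0.167]
258 238 250 [0.565 0.105 0.171]
266 239 251 [0.57  0.106 0.174]
274 241 253 [0.575 0.107 0.177]
282 243 255 [0.581 0.109 0.178]
290 245 258 [0.587 0.11  0.179]
298 245 265 [0.594 0.112 0.179]
306 246 263 [0.6   0.112 0.179]
tipM [0.4784 0.0798 0.042 ]
tipS [0.4951 0.127  0.042 ]
tipL [0.4614 0.1764 0.042 ]
bolM0 [0.5613 0.0797 0.05  ]
bolM1 [0.5903 0.0779 0.05  ]
bolS0 [0.5596 0.1268 0.05  ]
bolS1 [0.5895 0.1255 0.05  ]
bolL0 [0.5658 0.1747 0.05  ]
bolL1 [0.5936 0.1747 0.05  ]
sillFL [0.5523 0.1975 0.034 ]
sillFR [0.5496 0.053  0.034 ]
roofFR [0.5902 0.0493 0.071 ]
roofFL [0.5909 0.1999 0.071 ]
clipfoot [0.4558 0.2885 0.003 ]
638
[0.4456374  0.28770979 0.0787706 ] [0.19816668 0.97977622 0.02772238] [0.43945651 0.27594648 0.0720463 ] [0.45200105 0.30082179 0.08471958]
[0.46762338 0.28286853 0.07919756] [0.22228937 0.97387039 0.04651779] [0.46135271 0.2713781  0.0720668 ] [0.47371565 0.29647378 0.08428322]
```

Run:
```python
from h import *
move([.570,.107,.214],190.4)
```

```text
t 1.2 pos [0.5298 0.117  0.3038] open 0.04280159427786452 gf 0.0 F [0.9 0.8 0.6]
[[-0.999  0.034 -0.   ]
 [ 0.034  0.999  0.   ]
 [ 0.     0.    -1.   ]]
[ 0.195  0.303  1.813  0.     1.026 -1.341]
shift [-0.0406 -0.0086  0.0898] turn [ 1.000e-02 -2.000e-02 -1.236e+01]
```

>>> drive_tool(commands=[[-0.04,-0.0085,0,0,0,-6,0],[-0.04,-0.0085,0.01,0,0,-12.4,0],[-0.04,-0.0085,0.04,0,0,-12.4,0],[-0.04,-0.0085,0.07,0,0,-12.4,0],[-0.04,-0.0085,0.09,0,0,-12.4,0]])

```text
clock: 1.7
eef_pos: [0.5684, 0.1098, 0.2118]
ee_rot: [-0.001, -0.093, 0.996, 0.0]
ft_force: [1.1, 0.6, -0.6]
opening: 0.0424
gripper_force: 0.0
```

>>> drive_tool(commands=[[0,0,0,0,0,0,-1],[0,0,0,0,0,0,-1],[0,0,0,0,0,0,-1],[0,0,0,0,0,0,-1],[0,0,0,0,0,0,-1]])

```text
clock: 2.2
eef_pos: [0.5696, 0.1086, 0.2147]
ee_rot: [0.001, -0.092, 0.996, 0.0]
ft_force: [-1.0, 0.6, -1.5]
opening: 0.0081
gripper_force: 61.0
```

>>> drive_tool(commands=[[0,0,0,0,0,0,-1],[0,0,-0.007,0,0,0,-1],[0,0,-0.015,0,0,0,-1],[0,0,-0.02,0,0,0,-1],[0,0,-0.02,0,0,0,-1]])

```text
clock: 2.7
eef_pos: [0.57, 0.1085, 0.2351]
ee_rot: [0.001, -0.092, 0.996, 0.0]
ft_force: [0.9, 0.1, -3.0]
opening: 0.0079
gripper_force: 60.6
```

Run:
```python
from h import *
move([.570,.107,.214],190.4)
snap('wrist','w2')
```

```text
t 2.7 pos [0.57   0.1085 0.2351] open 0.007887980749907824 gf 60.647907110853794 F [ 0.9  0.1 -3. ]
[[-0.983 -0.184  0.002]
 [-0.184  0.983  0.   ]
 [-0.002 -0.    -1.   ]]
[ 0.168  0.445  1.781 -0.     0.913 -1.588]
shift [ 0.0003 -0.0014  0.0211] turn [-0.    0.11  0.2 ]
```

View pics/w2.png

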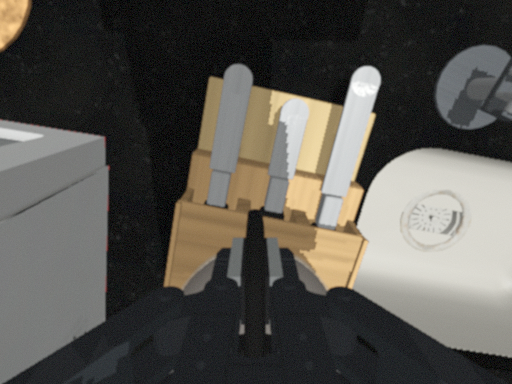

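>>> drive_tool(commands=[[0.02,0.004,-0.005,0,0,0,-1],[0.055,0.01,-0.01,0,0,0,-1],[0.09,0.017,-0.01,0,0,0,-1],[0.13,0.024,-0.01,0,0,0,-1],[0.16,0.03,-0.01,0,0,4,-1]])

```text
clock: 3.25
eef_pos: [0.4039, 0.1081, 0.2435]
ee_rot: [-0.001, -0.057, 0.998, -0.0]
ft_force: [0.4, -0.5, -3.5]
opening: 0.0082
gripper_force: 60.6
```

>>> drive_tool(commands=[[0.025,-0.01,0,0,0,3,-1],[0.04,-0.035,0,0,0,6.5,-1],[0.04,-0.07,0,0,0,6.5,-1],[0.04,-0.11,0,0,0,6.5,-1],[0.04,-0.15,0,0,0,6.5,-1]])

```text
clock: 3.75
eef_pos: [0.384, -0.0464, 0.2442]
ee_rot: [0.0, -0.001, 1.0, -0.0]
ft_force: [2.0, 0.6, -2.8]
opening: 0.0082
gripper_force: 60.7
```

>>> drive_tool(commands=[[0,-0.035,0,0,0,0,-1],[0,-0.07,0,0,0,0,-1],[0,-0.1,0,0,0,0,-1],[0,-0.12,0,0,0,0,-1],[0,-0.12,0,0,0,0,-1]])

```text
clock: 4.25
eef_pos: [0.3846, -0.1672, 0.244]
ee_rot: [0.0, 0.001, 1.0, -0.0]
ft_force: [-0.3, 1.1, -2.2]
opening: 0.0078
gripper_force: 60.7
```

Run:
```python
from h import *
move([.367,-.172,.150],180)
snap('top','t3')
im=cv2.imread('pics/t3.png')[150:260,210:420]; cv2.imwrite('pics/t3c.png',cv2.resize(im,None,fx=3.5,fy=3.5,interpolation=cv2.INTER_CUBIC))
```

```text
t 4.25 pos [ 0.3846 -0.1672  0.244 ] open 0.007848417160852309 gf 60.72470543556847 F [-0.3  1.1 -2.2]
[[-1.     0.001  0.001]
 [ 0.001  1.    -0.001]
 [-0.001 -0.001 -1.   ]]
[-0.438  0.216  2.114 -0.     0.81  -2.008]
shift [ 0.0177 -0.0047  0.094 ] turn [-0.05  0.05 -0.07]
```

View pics/t3c.png

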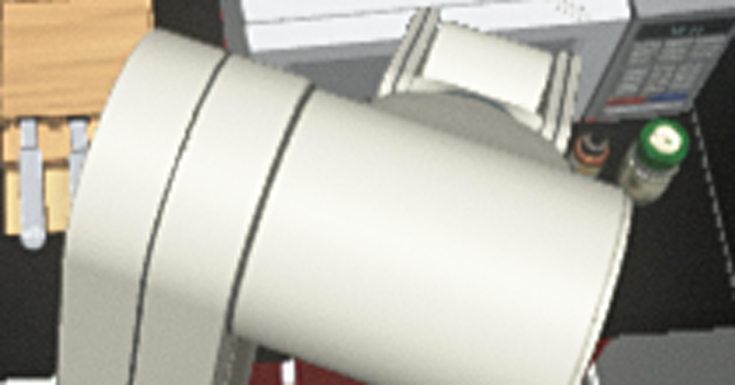

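The top view is blocked by the arm, so I'll lower by the numbers and watch the force.

>>> drive_tool(commands=[[0.0175,-0.0045,0.01,0,0,0,-1],[0.0175,-0.0045,0.04,0,0,0,-1],[0.0175,-0.0045,0.07,0,0,0,-1],[0.0175,-0.0045,0.082,0,0,0,-1],[0.0175,-0.0045,0.086,0,0,0,-1]])

```text
clock: 4.8
eef_pos: [0.366, -0.1685, 0.1567]
ee_rot: [-0.001, -0.001, 1.0, 0.001]
ft_force: [0.1, -0.2, -2.4]
opening: 0.0076
gripper_force: 60.7
```

>>> drive_tool(commands=[[0,0,0.004,0,0,0,-1],[0,0,0.006,0,0,0,-1],[0,0,0.007,0,0,0,-1],[0,0,0.007,0,0,0,-1]])

```text
clock: 5.2
eef_pos: [0.3671, -0.1697, 0.1513]
ee_rot: [0.0, -0.001, 1.0, -0.0]
ft_force: [0.3, -0.5, -2.9]
opening: 0.0083
gripper_force: 60.7
```

Run:
```python
from h import *
st(); snap('wrist'); snap('scene')
P,I=cloud('wrist')
q=P.reshape(-1,3); 
for lo,hi in[(.118,.14),(.1,.118)]:
    k=q[(q[:,2]>lo)&(q[:,2]<hi)&(q[:,0]>.38)]; print(lo,len(k),k.min(0) if len(k) else 0,k.max(0) if len(k) else 0)
P,I=cloud('scene'); q=P.reshape(-1,3); k=q[(q[:,2]>.1)&(q[:,2]<.127)&(abs(q[:,0]-.45)<.1)&(abs(q[:,1]+.17)<.1)]; print(len(k), k.min(0),k.max(0))
```

```text
t 5.2 pos [ 0.3671 -0.1697  0.1513] open 0.008279365951138044 gf 60.66227210041177 F [ 0.3 -0.5 -2.9]
[[-1.    -0.002  0.001]
 [-0.002  1.    -0.   ]
 [-0.001 -0.    -1.   ]]
[-0.463  0.392  2.196  0.     0.553 -2.035]
0.118 0 0 0
0.1 855 [ 0.38002386 -0.17814486  0.10025359] [ 0.39928855 -0.16365772  0.11772696]
385 [ 0.35273817 -0.21442933  0.1005762 ] [ 0.49240375 -0.13107137  0.12620693]
```

>>> drive_tool(commands=[[0,0,0.001,0,0,0,-1],[0,0,0.002,0,0,0,-1],[0,0,0.003,0,0,0,-1],[0,0,0.003,0,0,0,-1]])

```text
clock: 5.7
eef_pos: [0.3666, -0.1698, 0.1493]
ee_rot: [0.0, -0.001, 1.0, -0.0]
ft_force: [-8.9, 1.1, 26.9]
opening: 0.0082
gripper_force: 65.6
```

>>> drive_tool(commands=[[0,0,0,0,0,0,-0.4],[0,0,0,0,0,0,-0.2],[0,0,0,0,0,0,-0.1],[0,0,0,0,0,0,-0.1],[0,0,-0.02,0,0,0,-0.1]])

```text
clock: 6.2
eef_pos: [0.3658, -0.1691, 0.1666]
ee_rot: [-0.002, -0.001, 1.0, 0.001]
ft_force: [0.5, 0.2, -0.2]
opening: 0.0385
gripper_force: 0.0
```

>>> drive_tool(commands=[[0,0,-0.03,0,0,0,-0.1],[0,0,-0.06,0,0,0,-0.1],[0,0,-0.1,0,0,0,-0.1],[0,0.03,-0.13,0,0,0,-0.1],[0,0.08,-0.13,0,0,0,-0.1]])

```text
clock: 6.7
eef_pos: [0.3693, -0.0908, 0.3017]
ee_rot: [0.004, 0.001, 1.0, -0.001]
ft_force: [0.6, -0.0, -1.4]
opening: 0.0386
gripper_force: 0.0
```

Run:
```python
from h import *
st(); snap('scene')
P,I=cloud('scene'); q=P.reshape(-1,3); 
for lo,hi in[(.117,.126),(.105,.117),(.03,.1)]:
    k=q[(q[:,2]>lo)&(q[:,2]<hi)&(abs(q[:,0]-.45)<.1)&(abs(q[:,1]+.17)<.1)]; print(len(k), k.min(0),k.max(0),np.median(k,0))
```

```text
t 6.7 pos [ 0.3693 -0.0908  0.3017] open 0.038551546316330995 gf 0.0 F [ 0.6 -0.  -1.4]
[[-1.     0.002  0.009]
 [ 0.002  1.    -0.003]
 [-0.009 -0.003 -1.   ]]
[-0.272  0.05   2.14  -0.     0.942 -1.84 ]
254 [ 0.40043615 -0.20938704  0.11700031] [ 0.4852633  -0.13531682  0.12577516] [ 0.44832339 -0.17090982  0.11949841]
399 [ 0.35957838 -0.21526558  0.10506803] [ 0.49352141 -0.12488101  0.11694151] [ 0.43715577 -0.17300177  0.11381133]
436 [ 0.35085791 -0.23042645  0.03002797] [ 0.5021927  -0.1155499   0.09969958] [ 0.41606073 -0.20421484  0.06838295]
```

The carafe stands on the mat within 3 mm of its centre. Next I'll look at the rack from close by.

>>> drive_tool(commands=[[-0.025,0.045,0,0,0,0,-0.18],[-0.05,0.09,0,0,0,0,-0.18],[-0.07,0.13,0,0,0,0,-0.18],[-0.09,0.17,0,0,0,0,-0.18],[-0.11,0.21,0,0,0,0,-0.18]])

```text
clock: 7.25
eef_pos: [0.4767, 0.1226, 0.2976]
ee_rot: [-0.0, -0.001, 1.0, -0.0]
ft_force: [0.8, -0.4, 0.5]
opening: 0.035
gripper_force: 0.0
```

>>> drive_tool(commands=[[-0.04,0.03,0.04,0,0,0.5,-0.18],[-0.05,0.03,0.08,0,0,0.5,-0.18],[-0.05,0.03,0.08,0,0,0.5,-0.18]])

```text
clock: 7.55
eef_pos: [0.5248, 0.1512, 0.2113]
ee_rot: [-0.005, 0.003, 1.0, -0.001]
ft_force: [-1.2, 0.8, -1.0]
opening: 0.0353
gripper_force: 0.0
```

Run:
```python
from h import *
st(); snap('wrist','w4')
```

```text
t 7.55 pos [0.5248 0.1512 0.2113] open 0.03529475134581106 gf 0.0 F [-1.2  0.8 -1. ]
[[-1.     0.005 -0.01 ]
 [ 0.005  1.    -0.003]
 [ 0.01  -0.003 -1.   ]]
[ 0.259  0.44   1.864  0.     0.848 -1.307]
```

View pics/w4.png

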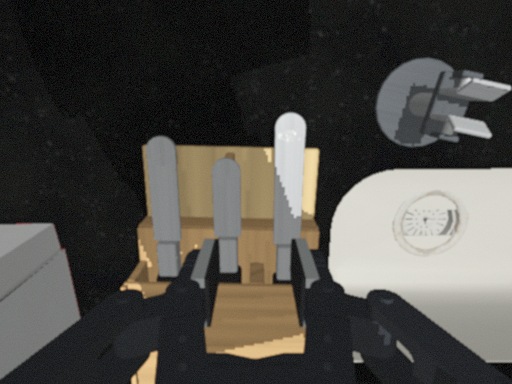

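The view shows the sill's front edge at row 219, the bolsters between rows 240 and 277, the hood front at row 283 and the long knife's tip at (290,114).

Run:
```python
from h import *
def w(n,u,v,z): print(n,np.round(world('wrist',u,v,z),4))
w('sillR',150,219,.034);w('sillL',310,219,.034);w('hoodtop',255,284,.071)
for n,a,b,c,d in[('M',163,137,168,240),('S',227,158,228,236),('L',290,113,285,242)]:
    w(n+'tip',a,b,.042); w(n+'bladeend',c,d,.044); w(n+'bol0',c,d,.05)
w('Lbolend',284,279,.05);w('Mbolend',168,276,.05);w('Sbolend',228,272,.05)
P,I=cloud('wrist')
for v in range(210,296,3): print(v,np.round(P[v,255],3),np.round(P[v,285],3))
```

```text
sillR [0.5471 0.0622 0.034 ]
sillL [0.5476 0.1954 0.034 ]
hoodtop [0.5853 0.1496 0.071 ]
Mtip [0.4782 0.0815 0.042 ]
Mbladeend [0.5615 0.0786 0.044 ]
Mbol0 [0.5586 0.0804 0.05  ]
Stip [0.4942 0.1287 0.042 ]
Sbladeend [0.5581 0.1277 0.044 ]
Sbol0 [0.5553 0.1283 0.05  ]
Ltip [0.4612 0.1756 0.042 ]
Lbladeend [0.5637 0.1741 0.044 ]
Lbol0 [0.5607 0.1736 0.05  ]
Lbolend [0.5944 0.1735 0.05  ]
Mbolend [0.5913 0.0776 0.05  ]
Sbolend [0.5877 0.1273 0.05  ]
210 [0.55  0.15  0.005] [0.536 0.174 0.043]
213 [0.553 0.15  0.006] [0.538 0.173 0.045]
216 [0.556 0.15  0.005] [0.541 0.174 0.044]
219 [0.557 0.15  0.009] [0.544 0.174 0.044]
222 [0.557 0.15  0.017] [0.546 0.174 0.044]
225 [0.558 0.15  0.022] [0.549 0.174 0.043]
228 [0.557 0.15  0.03 ] [0.552 0.174 0.043]
231 [0.558 0.15  0.035] [0.554 0.174 0.044]
234 [0.561 0.15  0.034] [0.557 0.174 0.044]
237 [0.564 0.15  0.034] [0.559 0.174 0.044]
240 [0.567 0.15  0.034] [0.562 0.174 0.044]
243 [0.57  0.15  0.033] [0.565 0.174 0.044]
246 [0.572 0.15  0.034] [0.566 0.174 0.047]
249 [0.575 0.15  0.034] [0.568 0.174 0.048]
252 [0.578 0.15  0.033] [0.569 0.174 0.051]
255 [0.58  0.15  0.035] [0.573 0.174 0.049]
258 [0.584 0.15  0.034] [0.575 0.174 0.05 ]
261 [0.587 0.15  0.034] [0.578 0.174 0.049]
264 [0.588 0.15  0.038] [0.58  0.174 0.051]
267 [0.588 0.15  0.042] [0.583 0.174 0.05 ]
270 [0.588 0.15  0.046] [0.586 0.174 0.05 ]
273 [0.588 0.15  0.052] [0.589 0.174 0.05 ]
276 [0.587 0.15  0.056] [0.592 0.174 0.05 ]
279 [0.588 0.15  0.061] [0.595 0.175 0.048]
282 [0.588 0.15  0.065] [0.598 0.175 0.049]
285 [0.588 0.15  0.069] [0.589 0.173 0.067]
288 [0.589 0.15  0.07 ] [0.59  0.173 0.07 ]
291 [0.591 0.15  0.071] [0.592 0.173 0.07 ]
294 [0.595 0.15  0.07 ] [0.594 0.173 0.071]
```

Run:
```python
from h import *
move([.543,.1743,.0945],179.2)
```

```text
t 7.6 pos [0.5247 0.1506 0.2138] open 0.03498410145965391 gf 0.0 F [-0.2 -0.2 -0.8]
[[-1.     0.006 -0.008]
 [ 0.006  1.    -0.002]
 [ 0.008 -0.002 -1.   ]]
[ 0.258  0.435  1.864 -0.     0.851 -1.307]
shift [-0.0192  0.024   0.1191] turn [-0.13 -0.47  0.46]
```

>>> drive_tool(commands=[[-0.019,0.024,0,0,0,0.4,-0.18],[-0.019,0.024,0.04,0,0,0.4,-0.18],[-0.019,0.024,0.08,0,0,0.4,-0.18],[-0.019,0.024,0.11,0,0,0.4,-0.18],[-0.019,0.024,0.118,0,0,0.4,-0.18]])

```text
clock: 8.1
eef_pos: [0.544, 0.1735, 0.0993]
ee_rot: [-0.001, 0.007, 1.0, -0.0]
ft_force: [0.8, 0.3, 0.0]
opening: 0.035
gripper_force: 0.0
```

>>> drive_tool(commands=[[0,0,0,0,0,0,-0.18],[0,0,0,0,0,0,-0.18]])

```text
clock: 8.3
eef_pos: [0.5465, 0.1745, 0.1022]
ee_rot: [0.001, 0.007, 1.0, 0.0]
ft_force: [-0.2, -0.1, -0.1]
opening: 0.0348
gripper_force: 0.0
```

Run:
```python
from h import *
move([.543,.1743,.0945],179.2)
```

```text
t 8.3 pos [0.5465 0.1745 0.1022] open 0.03478380067385607 gf 0.0 F [-0.2 -0.1 -0.1]
[[-1.     0.014  0.003]
 [ 0.014  1.     0.001]
 [-0.003  0.001 -1.   ]]
[ 0.288  0.645  1.841  0.     0.653 -1.268]
shift [ 0.0035 -0.0003  0.0077] turn [ 0.05  0.16 -0.02]
```

>>> drive_tool(commands=[[0.0035,0,0.004,0,0,0,-0.18],[0.0035,0,0.0075,0,0,0,-0.18],[0.0035,0,0.0075,0,0,0,-1],[0.0035,0,0.0075,0,0,0,-1],[0.0035,0,0.0075,0,0,0,-1]])

```text
clock: 8.8
eef_pos: [0.5419, 0.1745, 0.0927]
ee_rot: [-0.0, 0.007, 1.0, -0.0]
ft_force: [-1.6, -0.2, 2.7]
opening: 0.0205
gripper_force: 58.3
```

>>> drive_tool(commands=[[0,0,0,0,0,0,-1],[0,0,0,0,0,0,-1],[0,0,-0.004,0,0,0,-1],[0,0,-0.006,0,0,0,-1],[0,0,-0.006,0,0,0,-1]])

```text
clock: 9.3
eef_pos: [0.5422, 0.1746, 0.0986]
ee_rot: [0.0, 0.007, 1.0, 0.0]
ft_force: [1.0, -0.4, -2.2]
opening: 0.0205
gripper_force: 58.4
```

Run:
```python
from h import *
st(); snap('wrist','w5')
P,I=cloud('wrist')
for u in (254,):
  for v in range(120,330,10): print(v,I[v,u],np.round(P[v,u],3))
```

```text
t 9.3 pos [0.5422 0.1746 0.0986] open 0.020514328435563927 gf 58.3884859085083 F [ 1.  -0.4 -2.2]
[[-1.     0.014  0.001]
 [ 0.014  1.     0.   ]
 [-0.001  0.    -1.   ]]
[ 0.291  0.648  1.849 -0.     0.644 -1.266]
120 [134 137 138] [0.474 0.174 0.049]
130 [134 136 136] [0.477 0.174 0.05 ]
140 [133 134 134] [0.481 0.174 0.05 ]
150 [135 136 137] [0.485 0.174 0.05 ]
160 [135 137 138] [0.489 0.174 0.049]
170 [139 141 140] [0.492 0.174 0.05 ]
180 [136 138 137] [0.497 0.174 0.049]
190 [136 137 137] [0.501 0.174 0.049]
200 [133 136 136] [0.504 0.174 0.05 ]
210 [132 135 134] [0.509 0.174 0.05 ]
220 [136 139 139] [0.513 0.174 0.05 ]
230 [134 136 137] [0.517 0.173 0.05 ]
240 [133 138 137] [0.522 0.173 0.05 ]
250 [136 139 139] [0.527 0.173 0.049]
260 [136 139 139] [0.532 0.173 0.048]
270 [134 135 136] [0.536 0.173 0.05 ]
280 [134 136 135] [0.541 0.173 0.05 ]
290 [133 136 137] [0.546 0.173 0.05 ]
300 [137 139 140] [0.551 0.173 0.049]
310 [133 135 138] [0.557 0.173 0.049]
320 [135 137 137] [0.562 0.173 0.049]
```

View pics/w5.png

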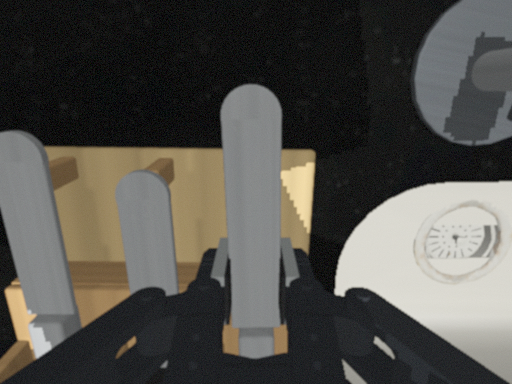

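>>> drive_tool(commands=[[0.015,0,0,0,0,0,-1],[0.04,0,0,0,0,0,-1],[0.07,0,0,0,0,0,-1],[0.1,0,0,0,0,0,-1],[0.117,0,0,0,0,0,-1]])

```text
clock: 9.85
eef_pos: [0.4223, 0.1757, 0.0982]
ee_rot: [-0.001, 0.007, 1.0, -0.0]
ft_force: [-0.5, 0.4, -0.7]
opening: 0.0201
gripper_force: 58.4
```

>>> drive_tool(commands=[[0,0,0,0,0,0,-1],[0,0,-0.02,0,0,0,-1],[0,0,-0.05,0,0,0,-1],[0,0,-0.08,0,0,0,-1],[0,0,-0.09,0,0,0,-1]])

```text
clock: 10.35
eef_pos: [0.4273, 0.1768, 0.1911]
ee_rot: [0.003, 0.007, 1.0, 0.001]
ft_force: [0.4, 0.3, -1.9]
opening: 0.0204
gripper_force: 58.6
```

>>> drive_tool(commands=[[0,0.014,0,0,0,8,-1],[-0.005,0.028,0,0,0,16,-1],[-0.01,0.042,0,0,0,24,-1],[-0.015,0.056,0,0,0,32,-1],[-0.02,0.07,0,0,0,40,-1]])

```text
clock: 10.85
eef_pos: [0.4467, 0.2465, 0.1879]
ee_rot: [0.0, 0.351, 0.936, 0.0]
ft_force: [-1.0, 0.1, -1.7]
opening: 0.0203
gripper_force: 58.6
```

>>> drive_tool(commands=[[0.005,0.01,0,0,0,8,-1],[0.01,0.02,0,0,0,16,-1],[0.015,0.03,0,0,0,24,-1],[0.02,0.04,0,0,0,32,-1],[0.024,0.046,0,0,0,40,-1]])

```text
clock: 11.35
eef_pos: [0.4587, 0.2972, 0.1878]
ee_rot: [0.0, 0.65, 0.76, 0.0]
ft_force: [-1.0, -0.6, -1.3]
opening: 0.02
gripper_force: 58.6
```

Run:
```python
from h import *
move([.4647,.3234,.165],78)
snap('wrist'); P,I=cloud('wrist')
c=P[60:330,245:262]; 
print(np.round(P[60:330:15,254],3))
```

```text
t 11.35 pos [0.4587 0.2972 0.1878] open 0.020025721083144078 gf 58.60803544521332 F [-1.  -0.6 -1.3]
[[-0.154  0.988  0.   ]
 [ 0.988  0.154  0.   ]
 [ 0.     0.    -1.   ]]
[0.553 0.475 1.879 0.    0.787 0.398]
shift [0.025  0.01   0.0228] turn [ 2.000e-02 -2.000e-02  2.087e+01]
[[ 0.442  0.393 -0.001]
 [ 0.444  0.383 -0.001]
 [ 0.446  0.373  0.14 ]
 [ 0.447  0.368  0.138]
 [ 0.447  0.363  0.139]
 [ 0.448  0.358  0.14 ]
 [ 0.449  0.352  0.139]
 [ 0.45   0.346  0.138]
 [ 0.451  0.341  0.139]
 [ 0.452  0.334  0.139]
 [ 0.453  0.328  0.139]
 [ 0.454  0.322  0.139]
 [ 0.455  0.315  0.139]
 [ 0.456  0.308  0.139]
 [ 0.457  0.302  0.139]
 [ 0.458  0.293  0.137]
 [ 0.459  0.286  0.138]
 [ 0.46   0.279  0.139]]
```

>>> drive_tool(commands=[[0.012,0.005,0,0,0,8,-1],[0.025,0.01,0,0,0,16,-1],[0.025,0.01,0,0,0,20.9,-1],[0.025,0.01,0.01,0,0,20.9,-1],[0.025,0.01,0.023,0,0,20.9,-1]])

```text
clock: 11.9
eef_pos: [0.464, 0.3225, 0.1646]
ee_rot: [0.0, 0.774, 0.633, 0.0]
ft_force: [-0.4, 0.8, -1.4]
opening: 0.0205
gripper_force: 58.6
```

>>> drive_tool(commands=[[0,0,0,0,0,0,-1],[0,0,0,0,0,0,-1]])

```text
clock: 12.1
eef_pos: [0.4633, 0.3221, 0.1644]
ee_rot: [-0.0, 0.775, 0.632, -0.001]
ft_force: [0.1, 1.3, -0.9]
opening: 0.0204
gripper_force: 58.6
```

Run:
```python
from h import *
move([.4645,.3230,.109],78)
snap('wrist'); snap('scene','s6')
P,I=cloud('wrist'); v=[i for i in range(60,200) if P[i,254,2]>.1][0]; print('tip',P[v,254])
im=cv2.imread('pics/s6.png')[110:210,150:280]; cv2.imwrite('pics/s6c.png',cv2.resize(im,None,fx=6,fy=6,interpolation=cv2.INTER_CUBIC))
```

```text
t 12.1 pos [0.4633 0.3221 0.1644] open 0.02040782294190653 gf 58.571012020111084 F [ 0.1  1.3 -0.9]
[[ 0.202  0.979 -0.002]
 [ 0.979 -0.202 -0.001]
 [-0.001 -0.001 -1.   ]]
[ 0.586  0.533  1.847 -0.     0.763  0.789]
shift [0.0012 0.001  0.0554] turn [-0.08  0.08  0.37]
tip [0.47837535 0.39899258 0.11570191]
```

View pics/s6c.png

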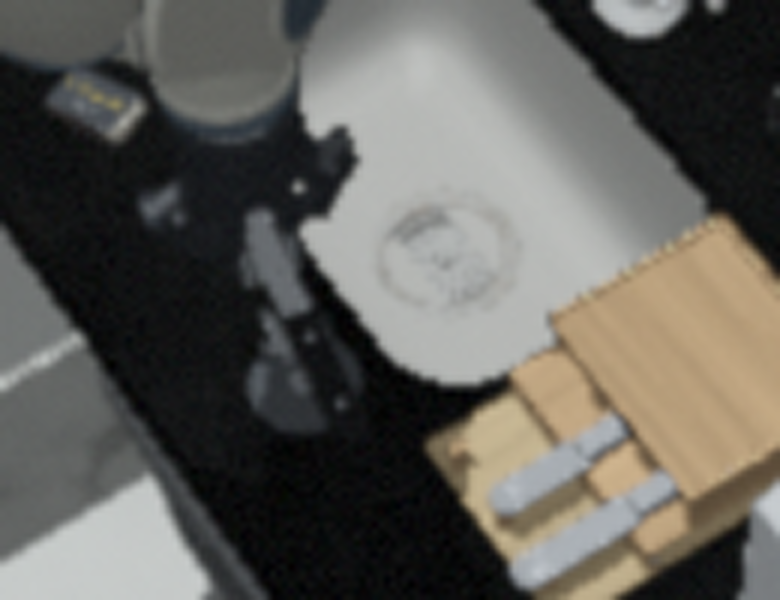

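The knife lies over the clip: bolster near crop (278,330), blade hidden under the gripper, the matchbox well clear at (95,100). I'll press it down.

>>> drive_tool(commands=[[0.0025,0.001,0.01,0,0,0.4,-1],[0.0025,0.001,0.02,0,0,0.4,-1],[0.0025,0.001,0.03,0,0,0.4,-1],[0.0025,0.001,0.036,0,0,0.4,-1],[0.0025,0.001,0.042,0,0,0.4,-1]])

```text
clock: 12.7
eef_pos: [0.4651, 0.3249, 0.1227]
ee_rot: [-0.0, 0.778, 0.629, -0.0]
ft_force: [-1.7, 0.8, 2.2]
opening: 0.0202
gripper_force: 58.8
```

>>> drive_tool(commands=[[0,0,0.003,0,0,0,-1],[0,0,0.006,0,0,0,-1],[0,0,0.009,0,0,0,-1],[0,0,0.012,0,0,0,-1],[0,0,0.0135,0,0,0,-1]])

```text
clock: 13.2
eef_pos: [0.4652, 0.3249, 0.1097]
ee_rot: [-0.0, 0.778, 0.629, -0.0]
ft_force: [-1.9, 0.3, 1.0]
opening: 0.0203
gripper_force: 58.8
```

Run:
```python
from h import *
s,r=st(); snap('wrist'); P,I=cloud('wrist')
print(np.round(P[100:345:15,254],4))
```

```text
t 13.2 pos [0.4652 0.3249 0.1097] open 0.020339738214110635 gf 58.77830922603607 F [-1.9  0.3  1. ]
[[ 0.21   0.978 -0.   ]
 [ 0.978 -0.21   0.   ]
 [ 0.    -0.    -1.   ]]
[0.589 0.627 1.853 0.    0.662 0.8  ]
[[0.4799 0.3967 0.0598]
 [0.4788 0.3917 0.0605]
 [0.4776 0.3864 0.0602]
 [0.4765 0.3809 0.0602]
 [0.4753 0.3753 0.0599]
 [0.474  0.3695 0.0596]
 [0.4728 0.3636 0.0601]
 [0.4715 0.3578 0.0609]
 [0.4702 0.3516 0.0609]
 [0.4688 0.3451 0.0609]
 [0.4673 0.3384 0.0608]
 [0.4659 0.3317 0.0611]
 [0.4643 0.3241 0.0603]
 [0.4627 0.3169 0.0605]
 [0.4613 0.3103 0.0619]
 [0.4595 0.3017 0.061 ]
 [0.4588 0.2986 0.0665]]
```

>>> drive_tool(commands=[[0,0,0.0005,0,0,0,-0.1],[0,0,0.0005,0,0,0,-0.1],[0,0,0.0005,0,0,0,-0.1],[0,0,-0.02,0,0,0,-0.1],[0,0,-0.06,0,0,0,-0.1]])

```text
clock: 13.75
eef_pos: [0.4637, 0.3238, 0.1681]
ee_rot: [-0.0, 0.778, 0.629, -0.003]
ft_force: [1.2, 0.7, -0.2]
opening: 0.0386
gripper_force: 0.0
```

>>> drive_tool(commands=[[0,0,-0.03,0,0,0,-0.1],[-0.02,0,-0.06,0,0,0,-0.1],[-0.05,0,-0.06,0,0,0,-0.1],[-0.05,0,-0.06,0,0,0,-0.1]])

```text
clock: 14.15
eef_pos: [0.4538, 0.2738, 0.2308]
ee_rot: [0.0, 0.778, 0.628, -0.0]
ft_force: [-0.7, 0.6, -1.0]
opening: 0.0386
gripper_force: 0.0
```

Run:
```python
from h import *
move([.448,.246,.11],78); snap('wrist','w7')
P,I=cloud('wrist')
```

```text
t 14.15 pos [0.4538 0.2738 0.2308] open 0.03861173451012574 gf 0.0 F [-0.7  0.6 -1. ]
[[ 0.211  0.978  0.   ]
 [ 0.978 -0.211 -0.001]
 [-0.001  0.    -1.   ]]
[ 5.210e-01  3.870e-01  1.893e+00 -1.000e-03  8.620e-01  7.330e-01]
shift [-2.830e-02  1.000e-04  1.208e-01] turn [ 0.01  0.03 -0.17]
```

View pics/w7.png

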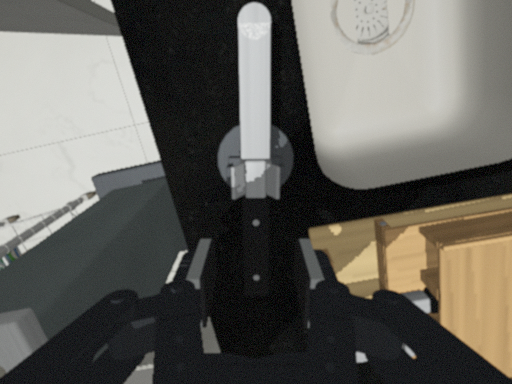

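The knife sits in the clip, its jaws on both sides of the bolster at (256,178) and the handle running down column 256. I'll take the handle.

>>> drive_tool(commands=[[-0.03,0,0.03,0,0,0,-0.1],[-0.03,0,0.06,0,0,0,-0.1],[-0.03,0,0.09,0,0,0,-0.1],[-0.03,0,0.11,0,0,0,-0.1],[-0.03,0,0.1205,0,0,0,-0.1]])

```text
clock: 14.7
eef_pos: [0.4478, 0.2468, 0.1072]
ee_rot: [-0.0, 0.778, 0.629, -0.001]
ft_force: [-0.4, -0.7, 0.2]
opening: 0.0385
gripper_force: 0.0
```

>>> drive_tool(commands=[[0,0,0,0,0,0,-0.1],[0,0,0,0,0,0,-1],[0,0,0,0,0,0,-1],[0,0,0,0,0,0,-1],[0,0,0,0,0,0,-1]])

```text
clock: 15.2
eef_pos: [0.4489, 0.2471, 0.1102]
ee_rot: [0.0, 0.778, 0.629, 0.001]
ft_force: [1.0, 1.4, -1.0]
opening: 0.0211
gripper_force: 59.9
```

Run:
```python
from h import *
move([.448,.244,.11],78)
```

```text
t 15.2 pos [0.4489 0.2471 0.1102] open 0.021076897401083115 gf 59.9440723657608 F [ 1.   1.4 -1. ]
[[ 0.21   0.978  0.002]
 [ 0.978 -0.21   0.001]
 [ 0.001  0.001 -1.   ]]
[0.48  0.576 1.976 0.    0.588 0.691]
shift [-0.0032 -0.0002  0.0002] turn [ 0.07 -0.07 -0.1 ]
```

>>> drive_tool(commands=[[0,0,-0.004,0,0,0,-1],[0,0,-0.01,0,0,0,-1],[0,0,-0.016,0,0,0,-1],[0,0,-0.025,0,0,0,-1],[0,0,-0.04,0,0,0,-1]])

```text
clock: 15.7
eef_pos: [0.4482, 0.2465, 0.15]
ee_rot: [-0.0, 0.778, 0.629, -0.0]
ft_force: [0.5, 0.1, -1.2]
opening: 0.0212
gripper_force: 60.1
```

>>> drive_tool(commands=[[0,0,-0.02,0,0,0,-1],[0,0,-0.04,0,0,0,-1],[0,0,-0.04,0,0,0,-1]])

```text
clock: 16.0
eef_pos: [0.4499, 0.2474, 0.1925]
ee_rot: [0.001, 0.778, 0.629, 0.003]
ft_force: [0.5, 0.6, -1.4]
opening: 0.021
gripper_force: 60.1
```

Run:
```python
from h import *
st(); snap('wrist'); P,I=cloud('wrist'); print(np.round(P[40:330:16,255],4))
```

```text
t 16.0 pos [0.4499 0.2474 0.1925] open 0.020998400603725417 gf 60.118757486343384 F [ 0.5  0.6 -1.4]
[[ 0.21   0.978  0.005]
 [ 0.978 -0.21   0.003]
 [ 0.004  0.004 -1.   ]]
[0.48  0.427 1.952 0.    0.757 0.691]
[[0.4692 0.3385 0.1433]
 [0.4682 0.3335 0.1438]
 [0.4671 0.3285 0.144 ]
 [0.466  0.3233 0.1425]
 [0.4649 0.318  0.1436]
 [0.4637 0.3123 0.1421]
 [0.4625 0.3067 0.1428]
 [0.4613 0.3012 0.1446]
 [0.4602 0.2964 0.1495]
 [0.4589 0.2904 0.1491]
 [0.4577 0.2844 0.1496]
 [0.4563 0.2781 0.1494]
 [0.4548 0.2713 0.1487]
 [0.4535 0.2648 0.1493]
 [0.4519 0.2576 0.1489]
 [0.4504 0.2504 0.149 ]
 [0.4488 0.2432 0.1493]
 [0.4473 0.2361 0.1501]
 [0.4453 0.2265 0.1481]]
```

>>> drive_tool(commands=[[-0.008,-0.002,0,0,0,8,-1],[-0.016,-0.005,0,0,0,16,-1],[-0.024,-0.007,0,0,0,24,-1],[-0.032,-0.009,0,0,0,32,-1],[-0.039,-0.012,0,0,0,40,-1]])

```text
clock: 16.55
eef_pos: [0.4279, 0.2105, 0.1886]
ee_rot: [0.0, 0.947, 0.322, -0.001]
ft_force: [0.3, 0.7, -1.2]
opening: 0.021
gripper_force: 60.1
```

>>> drive_tool(commands=[[-0.008,0.004,0,0,0,8,-1],[-0.016,0.008,0,0,0,16,-1],[-0.024,0.012,0,0,0,24,-1],[-0.032,0.016,0,0,0,32,-1],[-0.038,0.016,0,0,0,38,-1]])

```text
clock: 17.05
eef_pos: [0.4076, 0.1744, 0.1887]
ee_rot: [0.0, 1.0, -0.004, -0.001]
ft_force: [-1.1, 0.4, -1.3]
opening: 0.0207
gripper_force: 60.1
```

Run:
```python
from h import *
move([.412,.176,.099],-0.8)
```

```text
t 17.05 pos [0.4076 0.1744 0.1887] open 0.02073746295194941 gf 60.11219501495361 F [-1.1  0.4 -1.3]
[[ 1.    -0.008 -0.001]
 [-0.008 -1.    -0.001]
 [-0.001  0.001 -1.   ]]
[0.377 0.354 2.099 0.    0.691 1.956]
shift [ 0.0045 -0.0017  0.0897] turn [0.03 0.08 0.36]
```

>>> drive_tool(commands=[[0,-0.0015,0.02,0,0,0.3,-1],[0,-0.0015,0.045,0,0,0.3,-1],[0,-0.0015,0.07,0,0,0.3,-1],[0,-0.0015,0.085,0,0,0.3,-1],[0,-0.0015,0.09,0,0,0.3,-1]])

```text
clock: 17.55
eef_pos: [0.4071, 0.176, 0.0975]
ee_rot: [0.001, 1.0, -0.004, -0.002]
ft_force: [0.4, 0.4, -1.2]
opening: 0.0214
gripper_force: 60.1
```

>>> drive_tool(commands=[[0,0,0,0,0,0,-1]])

```text
clock: 17.65
eef_pos: [0.4077, 0.1763, 0.0986]
ee_rot: [0.0, 1.0, -0.004, -0.001]
ft_force: [-0.6, -0.4, -0.7]
opening: 0.0214
gripper_force: 60.1
```

Run:
```python
from h import *
st(); snap('wrist','w8');P,I=cloud('wrist'); print(np.round(P[20:300:16,255],4))
```

```text
t 17.65 pos [0.4077 0.1763 0.0986] open 0.021364257516720237 gf 60.09863018989563 F [-0.6 -0.4 -0.7]
[[ 1.    -0.007 -0.002]
 [-0.007 -1.    -0.001]
 [-0.002  0.001 -1.   ]]
[0.381 0.546 2.122 0.    0.476 1.959]
[[0.5072 0.1743 0.0489]
 [0.5023 0.1743 0.0494]
 [0.4974 0.1743 0.0485]
 [0.4923 0.1744 0.049 ]
 [0.487  0.1744 0.0477]
 [0.4816 0.1744 0.0501]
 [0.476  0.1745 0.0489]
 [0.4702 0.1745 0.0488]
 [0.4645 0.1745 0.0502]
 [0.4597 0.1746 0.0558]
 [0.4536 0.1746 0.0553]
 [0.4474 0.1747 0.055 ]
 [0.4409 0.1747 0.0549]
 [0.4345 0.1747 0.0555]
 [0.4272 0.1748 0.0546]
 [0.4206 0.1748 0.0554]
 [0.4134 0.1749 0.0556]
 [0.4057 0.1749 0.0554]]
```

View pics/w8.png

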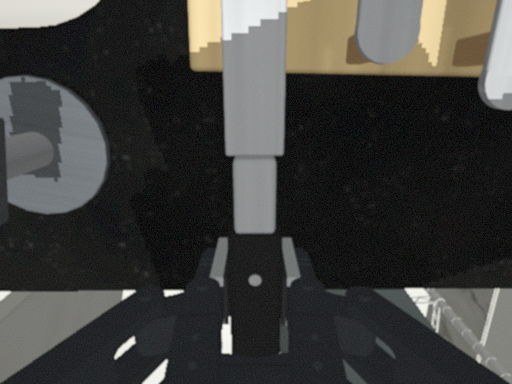

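The knife is aligned in front of the left slot, level, with the blade running up columns 225–285. I'll slide it in.

>>> drive_tool(commands=[[0.025,0,0,0,0,0,-1],[0.055,0,0,0,0,0,-1],[0.085,0,0,0,0,0,-1],[0.115,0,0,0,0,0,-1],[0.136,0,0,0,0,0,-1]])

```text
clock: 18.2
eef_pos: [0.547, 0.1758, 0.1009]
ee_rot: [-0.001, 1.0, -0.004, 0.002]
ft_force: [-0.5, -0.4, -0.9]
opening: 0.021
gripper_force: 60.1
```

>>> drive_tool(commands=[[0,0,0,0,0,0,-1],[0,0,0.002,0,0,0,-1],[0,0,0.004,0,0,0,-1],[0,0,0.004,0,0,0,-1]])

```text
clock: 18.6
eef_pos: [0.5436, 0.1757, 0.0954]
ee_rot: [0.0, 1.0, -0.003, -0.0]
ft_force: [-0.3, -0.4, -1.7]
opening: 0.0209
gripper_force: 60.1
```

Run:
```python
from h import *
st(); snap('wrist');P,I=cloud('wrist'); print(np.round(P[20:340:16,255],4))
```

```text
t 18.6 pos [0.5436 0.1757 0.0954] open 0.02086214242777694 gf 60.079883337020874 F [-0.3 -0.4 -1.7]
[[ 1.    -0.007 -0.   ]
 [-0.007 -1.    -0.   ]
 [-0.     0.    -1.   ]]
[ 0.292  0.656  1.845 -0.     0.642  1.869]
[[0.6388 0.1738 0.0702]
 [0.635  0.1738 0.0702]
 [0.631  0.1738 0.0708]
 [0.6269 0.1738 0.0704]
 [0.6227 0.1738 0.0714]
 [0.6184 0.1739 0.0698]
 [0.614  0.1739 0.0706]
 [0.6094 0.1739 0.0708]
 [0.605  0.174  0.0725]
 [0.6002 0.174  0.0721]
 [0.5947 0.174  0.0701]
 [0.5896 0.174  0.0705]
 [0.5767 0.1741 0.0513]
 [0.5702 0.1741 0.0517]
 [0.5635 0.1742 0.0519]
 [0.5562 0.1742 0.0517]
 [0.5491 0.1743 0.052 ]
 [0.5416 0.1743 0.0521]
 [0.5333 0.1743 0.0516]
 [0.5257 0.1744 0.0523]]
```

>>> drive_tool(commands=[[0,0,0.0015,0,0,0,-1],[0,0,0.0015,0,0,0,-0.18],[0,0,0.0015,0,0,0,-0.18],[0,0,0.0015,0,0,0,-0.18],[0,0,-0.02,0,0,0,-0.18]])

```text
clock: 19.15
eef_pos: [0.5429, 0.1752, 0.1136]
ee_rot: [0.001, 1.0, -0.004, -0.002]
ft_force: [0.0, 0.4, -0.5]
opening: 0.035
gripper_force: 0.0
```

>>> drive_tool(commands=[[0,0,-0.04,0,0,0,-0.18],[0,0,-0.08,0,0,0,-0.18],[-0.01,0.03,-0.09,0,0,0,-0.18],[-0.03,0.07,-0.09,0,0,0,-0.18],[-0.05,0.09,-0.09,0,0,0,-0.18]])

```text
clock: 19.65
eef_pos: [0.4932, 0.0843, 0.2061]
ee_rot: [0.0, 1.0, -0.004, 0.001]
ft_force: [0.2, -0.2, -0.2]
opening: 0.0351
gripper_force: 0.0
```

>>> drive_tool(commands=[[0,0,0,0,0,0,-0.18]])

```text
clock: 19.75
eef_pos: [0.4909, 0.0839, 0.2053]
ee_rot: [0.0, 1.0, -0.005, -0.001]
ft_force: [0.2, -0.2, 0.3]
opening: 0.0351
gripper_force: 0.0
```

Run:
```python
from h import *
st(); snap('wrist','w9')
```

```text
t 19.75 pos [0.4909 0.0839 0.2053] open 0.03506896363446957 gf 0.0 F [ 0.2 -0.2  0.3]
[[ 1.    -0.009 -0.003]
 [-0.009 -1.    -0.001]
 [-0.003  0.001 -1.   ]]
[ 0.146  0.389  1.975 -0.     0.781  1.726]
```

View pics/w9.png

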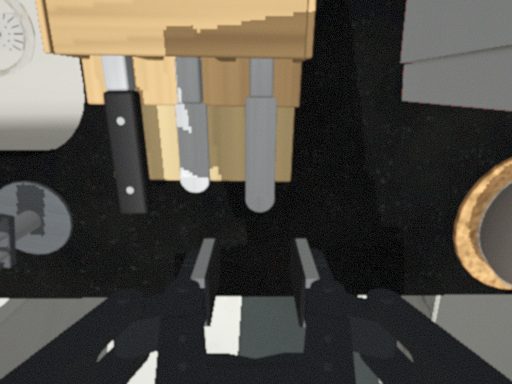

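The long knife now lies in the left slot, handle out (column 125). The middle knife's tip is at (260,211) and the short knife's at (195,190).

Run:
```python
from h import *
P,I=cloud('wrist')
for u in(260,261,262): print([np.round(P[v,u],4).tolist() for v in (100,130,160,190,208)])
def mid(v,a,b):
    k=[u for u in range(a,b) if .041<P[v,u,2]<.047]; print(v,k[0],k[-1],np.round(P[v,(k[0]+k[-1])//2],4))
for v in(110,150,190,205,209,213): 
    try: mid(v,235,285)
    except Exception as e: print(v,e)
for v in(110,150,180): mid(v,170,220)
move([.544,.080,.0945],-0.8)
```

```text
[[0.5604, 0.0782, 0.0438], [0.5398, 0.0782, 0.0436], [0.5182, 0.0783, 0.0447], [0.4946, 0.0784, 0.0431], [0.4803, 0.0785, 0.0439]]
[[0.5604, 0.0775, 0.0443], [0.5398, 0.0775, 0.0439], [0.518, 0.0776, 0.044], [0.4949, 0.0777, 0.0438], [0.4801, 0.0777, 0.0435]]
[[0.5604, 0.0768, 0.0438], [0.5398, 0.0768, 0.044], [0.5179, 0.0769, 0.0435], [0.4953, 0.0769, 0.0451], [0.4805, 0.0769, 0.0443]]
110 245 276 [0.5536 0.0782 0.0432]
150 245 274 [0.5257 0.079  0.0451]
190 245 273 [0.4945 0.0792 0.0426]
205 247 271 [0.4827 0.0792 0.0437]
209 251 267 [0.4794 0.0792 0.0438]
213 list index out of range
110 175 206 [0.5542 0.1269 0.045 ]
150 178 208 [0.526  0.1269 0.0445]
180 180 209 [0.503 0.128 0.043]
t 19.8 pos [0.4928 0.085  0.2056] open 0.03511930322042623 gf 0.0 F [ 0.1 -0.4  0.5]
[[ 1.    -0.009 -0.   ]
 [-0.009 -1.    -0.   ]
 [-0.     0.    -1.   ]]
[0.147 0.39  1.971 0.    0.781 1.727]
shift [0.0513 0.0046 0.1111] turn [0.   0.03 0.29]
```

>>> drive_tool(commands=[[0.025,0.006,0.02,0,0,0.3,-0.18],[0.051,0.006,0.05,0,0,0.3,-0.18],[0.051,0.006,0.08,0,0,0.3,-0.18],[0.051,0.006,0.1,0,0,0.3,-0.18],[0.051,0.006,0.11,0,0,0.3,-0.18]])

```text
clock: 20.3
eef_pos: [0.5448, 0.0803, 0.0934]
ee_rot: [0.0, 1.0, -0.006, -0.001]
ft_force: [-0.7, -0.4, -0.7]
opening: 0.0349
gripper_force: 0.0
```

>>> drive_tool(commands=[[0,0,0.001,0,0,0,-0.18],[0,0,0.001,0,0,0,-0.18]])

```text
clock: 20.5
eef_pos: [0.545, 0.0801, 0.0947]
ee_rot: [-0.0, 1.0, -0.006, 0.0]
ft_force: [-0.9, 0.1, -0.7]
opening: 0.0347
gripper_force: 0.5
```

Run:
```python
from h import *
move([.544,.0787,.0935],-0.8)
```

```text
t 20.5 pos [0.545  0.0801 0.0947] open 0.03469841482775215 gf 0.4885587946046144 F [-0.9  0.1 -0.7]
[[ 1.    -0.012  0.   ]
 [-0.012 -1.     0.   ]
 [ 0.    -0.    -1.   ]]
[0.124 0.639 1.891 0.    0.612 1.707]
shift [-0.001   0.0014  0.0012] turn [-0.01 -0.    0.12]
```

>>> drive_tool(commands=[[-0.001,0.0014,0.001,0,0,0,-0.3],[-0.001,0.0014,0.001,0,0,0,-1],[-0.001,0.0014,0.001,0,0,0,-1],[-0.001,0.0014,0.001,0,0,0,-1],[-0.001,0.0014,0.001,0,0,0,-1]])

```text
clock: 21.0
eef_pos: [0.5441, 0.0783, 0.0942]
ee_rot: [-0.0, 1.0, -0.006, 0.001]
ft_force: [-0.6, 0.5, 6.7]
opening: 0.0206
gripper_force: 58.7
```

>>> drive_tool(commands=[[0,0,-0.003,0,0,0,-1],[0,0,-0.006,0,0,0,-1],[0,0,-0.006,0,0,0,-1]])

```text
clock: 21.3
eef_pos: [0.5437, 0.0782, 0.0997]
ee_rot: [-0.0, 1.0, -0.006, 0.0]
ft_force: [-0.2, -0.7, -1.8]
opening: 0.0204
gripper_force: 58.6
```

Run:
```python
from h import *
st(); snap('wrist');P,I=cloud('wrist'); print(np.round(P[200:345:12,255],4))
```

```text
t 21.3 pos [0.5437 0.0782 0.0997] open 0.02044091557651583 gf 58.586499094963074 F [-0.2 -0.7 -1.8]
[[ 1.    -0.012  0.   ]
 [-0.012 -1.     0.   ]
 [ 0.    -0.    -1.   ]]
[ 0.121  0.628  1.894 -0.     0.619  1.704]
[[0.5869 0.0764 0.0706]
 [0.5764 0.0765 0.0547]
 [0.5715 0.0765 0.0549]
 [0.566  0.0766 0.054 ]
 [0.5581 0.0767 0.0493]
 [0.5516 0.0767 0.0477]
 [0.5462 0.0768 0.0485]
 [0.5402 0.0769 0.0485]
 [0.5344 0.0769 0.049 ]
 [0.5276 0.077  0.0484]
 [0.5209 0.0771 0.0482]
 [0.5153 0.0772 0.0494]
 [0.5088 0.0772 0.0497]]
```

>>> drive_tool(commands=[[-0.015,0,0,0,0,0,-1],[-0.04,0,0,0,0,0,-1],[-0.07,0,0,0,0,0,-1],[-0.1,0,0,0,0,0,-1],[-0.117,0,0,0,0,0,-1]])

```text
clock: 21.85
eef_pos: [0.4238, 0.0794, 0.0991]
ee_rot: [0.0, 1.0, -0.006, -0.002]
ft_force: [-0.3, 1.1, -1.8]
opening: 0.0198
gripper_force: 58.6
```

>>> drive_tool(commands=[[0,0,0,0,0,0,-1],[0,0,-0.02,0,0,0,-1],[0,0,-0.05,0,0,0,-1],[0,0,-0.08,0,0,0,-1],[0,0,-0.09,0,0,0,-1]])

```text
clock: 22.35
eef_pos: [0.4292, 0.0799, 0.192]
ee_rot: [-0.0, 1.0, -0.006, 0.003]
ft_force: [1.0, 0.4, -1.0]
opening: 0.0204
gripper_force: 58.9
```

>>> drive_tool(commands=[[0.002,-0.018,0,0,0,-8,-1],[0.004,-0.036,0,0,0,-16,-1],[0.006,-0.054,0,0,0,-24,-1],[0.008,-0.072,0,0,0,-32,-1],[0.01,-0.09,0,0,0,-40,-1]])

```text
clock: 22.85
eef_pos: [0.4385, 0.1704, 0.189]
ee_rot: [0.0, 0.941, 0.339, 0.0]
ft_force: [0.4, -0.4, -1.5]
opening: 0.0203
gripper_force: 58.9
```

>>> drive_tool(commands=[[0.012,-0.012,0,0,0,-8,-1],[0.024,-0.023,0,0,0,-16,-1],[0.036,-0.035,0,0,0,-24,-1],[0.05,-0.047,0,0,0,-32,-1],[0.06,-0.058,0,0,0,-38,-1]])

```text
clock: 23.35
eef_pos: [0.4484, 0.2536, 0.1889]
ee_rot: [0.0, 0.779, 0.627, 0.0]
ft_force: [0.5, -0.5, -1.3]
opening: 0.0203
gripper_force: 58.9
```

>>> drive_tool(commands=[[0,0,0,0,0,0,-1]])

```text
clock: 23.45
eef_pos: [0.4484, 0.2541, 0.189]
ee_rot: [0.0, 0.78, 0.626, 0.001]
ft_force: [0.4, 0.5, -2.0]
opening: 0.0199
gripper_force: 58.9
```

Run:
```python
from h import *
move([.4496,.2525,.165],78)
snap('wrist');P,I=cloud('wrist'); print(np.round(P[150:345:8,255],4))
```

```text
t 23.45 pos [0.4484 0.2541 0.189 ] open 0.01991378700138016 gf 58.890668749809265 F [ 0.4  0.5 -2. ]
[[ 0.217  0.976  0.001]
 [ 0.976 -0.217  0.001]
 [ 0.001  0.001 -1.   ]]
[0.492 0.436 1.947 0.    0.757 0.711]
shift [-0.0013  0.0015  0.024 ] turn [ 0.05 -0.05 -0.52]
[[0.4603 0.3088 0.1432]
 [0.4596 0.306  0.1436]
 [0.459  0.3029 0.1429]
 [0.4583 0.2999 0.1428]
 [0.4577 0.2973 0.1442]
 [0.457  0.294  0.1436]
 [0.4563 0.2909 0.1437]
 [0.4555 0.2874 0.1427]
 [0.4549 0.2845 0.1437]
 [0.4542 0.2813 0.1438]
 [0.4534 0.2778 0.1433]
 [0.4527 0.2746 0.1437]
 [0.4512 0.2679 0.1374]
 [0.4505 0.2647 0.1382]
 [0.4497 0.2609 0.1382]
 [0.4488 0.2567 0.1375]
 [0.448  0.2534 0.1383]
 [   nan    nan    nan]
 [0.4463 0.2457 0.1387]
 [0.4455 0.2419 0.1389]
 [0.4446 0.2381 0.1394]
 [0.4433 0.2322 0.1372]
 [0.4426 0.2291 0.1387]
 [0.4416 0.2245 0.1385]
 [0.4406 0.2197 0.1381]]
```

>>> drive_tool(commands=[[-0.001,0.0015,0.015,0,0,-0.5,-1],[-0.001,0.0015,0.03,0,0,-0.5,-1],[-0.001,0.0015,0.045,0,0,-0.5,-1],[-0.001,0.0015,0.055,0,0,-0.5,-1],[-0.001,0.0015,0.063,0,0,-0.5,-1]])

```text
clock: 24.0
eef_pos: [0.4497, 0.2513, 0.1263]
ee_rot: [0.0, 0.779, 0.627, 0.001]
ft_force: [0.8, 5.6, 0.6]
opening: 0.0199
gripper_force: 59.2
```

>>> drive_tool(commands=[[0,0,0.003,0,0,0,-1],[0,0,0.006,0,0,0,-1],[0,0,0.009,0,0,0,-1],[0,0,0.012,0,0,0,-1],[0,0,0.0145,0,0,0,-1]])

```text
clock: 24.5
eef_pos: [0.4495, 0.2517, 0.1123]
ee_rot: [0.0, 0.778, 0.628, 0.001]
ft_force: [2.0, 6.2, 3.9]
opening: 0.0201
gripper_force: 59.5
```

Run:
```python
from h import *
s,r=st(); snap('wrist'); P,I=cloud('wrist')
print(np.round(P[100:345:12,255],4))
```

```text
t 24.5 pos [0.4495 0.2517 0.1123] open 0.0200893565641521 gf 59.51308786869049 F [2.  6.2 3.9]
[[ 0.212  0.977  0.002]
 [ 0.977 -0.212  0.001]
 [ 0.002  0.002 -1.   ]]
[0.487 0.574 1.97  0.    0.595 0.7  ]
[[0.4648 0.3237 0.0688]
 [0.4639 0.3198 0.0683]
 [0.4631 0.3158 0.0686]
 [0.4622 0.3118 0.0694]
 [0.4613 0.3074 0.0677]
 [0.4604 0.3035 0.0697]
 [0.4594 0.2986 0.0671]
 [0.4585 0.2946 0.069 ]
 [0.4574 0.2896 0.0676]
 [0.4564 0.285  0.068 ]
 [0.4554 0.2801 0.0678]
 [0.4542 0.2746 0.0667]
 [0.4532 0.2698 0.0673]
 [0.4513 0.2613 0.0613]
 [0.4502 0.256  0.0619]
 [0.4488 0.2496 0.0609]
 [0.4476 0.244  0.0615]
 [0.4463 0.2379 0.0615]
 [0.4449 0.2313 0.0611]
 [0.4435 0.2247 0.0609]
 [0.442  0.2178 0.0607]]
```

>>> drive_tool(commands=[[0,0,0.001,0,0,0,-1],[0,0,0.002,0,0,0,-1],[0,0,0.002,0,0,0,-1],[0,0,0.001,0,0,0,-0.1],[0,0,0.001,0,0,0,-0.1]])

```text
clock: 25.05
eef_pos: [0.4479, 0.2505, 0.1106]
ee_rot: [-0.0, 0.778, 0.628, -0.001]
ft_force: [-0.2, 0.1, 0.3]
opening: 0.0383
gripper_force: 0.0
```

>>> drive_tool(commands=[[0,0,0,0,0,0,-0.1],[0,0,0,0,0,0,-0.1],[0,0,-0.03,0,0,0,-0.1],[0,0,-0.07,0,0,0,-0.1],[0.02,0,-0.1,0,0,0,-0.1]])

```text
clock: 25.55
eef_pos: [0.4522, 0.2692, 0.212]
ee_rot: [0.0, 0.779, 0.627, -0.001]
ft_force: [1.1, 0.7, -0.1]
opening: 0.0384
gripper_force: 0.0
```

>>> drive_tool(commands=[[0.025,0,0,0,0,0,-0.1],[0.04,0,0,0,0,0,-0.1],[0.04,0,0,0,0,0,-0.1]])

```text
clock: 25.85
eef_pos: [0.4614, 0.3109, 0.2105]
ee_rot: [-0.0, 0.778, 0.629, -0.0]
ft_force: [0.1, -0.3, 0.2]
opening: 0.0383
gripper_force: 0.0
```

Run:
```python
from h import *
s,r=st(); snap('wrist','w10'); P,I=cloud('wrist')
e=[(v,np.round(P[v,256],4).tolist()) for v in range(60,345,8)]; print(*e,sep='\n')
```

```text
t 25.85 pos [0.4614 0.3109 0.2105] open 0.03828536775138752 gf 0.0 F [ 0.1 -0.3  0.2]
[[ 0.21   0.978 -0.   ]
 [ 0.978 -0.21  -0.   ]
 [-0.    -0.    -1.   ]]
[0.572 0.451 1.847 0.    0.844 0.783]
(60, [0.4828, 0.4073, 0.0009])
(68, [0.4816, 0.4015, -0.0012])
(76, [0.4803, 0.3954, -0.0005])
(84, [0.479, 0.3893, -0.0006])
(92, [0.4775, 0.384, 0.0654])
(100, [0.4765, 0.3793, 0.0674])
(108, [0.4755, 0.3744, 0.0667])
(116, [0.4744, 0.3694, 0.0663])
(124, [0.4734, 0.3645, 0.0675])
(132, [0.4723, 0.3594, 0.0671])
(140, [0.4712, 0.3542, 0.0665])
(148, [0.4701, 0.3489, 0.0663])
(156, [0.4689, 0.3435, 0.0661])
(164, [0.4678, 0.3384, 0.0674])
(172, [0.4666, 0.3327, 0.0667])
(180, [0.4655, 0.3273, 0.0672])
(188, [0.4641, 0.321, 0.0653])
(196, [0.463, 0.3158, 0.0669])
(204, [0.4617, 0.3097, 0.0664])
(212, [0.4605, 0.3039, 0.0667])
(220, [0.4592, 0.2977, 0.0664])
(228, [0.4579, 0.2916, 0.0666])
(236, [0.4566, 0.2856, 0.0672])
(244, [0.4551, 0.2786, 0.0659])
(252, [0.4538, 0.2726, 0.0668])
(260, [0.4517, 0.2623, 0.0603])
(268, [0.4502, 0.2554, 0.0602])
(276, [0.4487, 0.2483, 0.06])
(284, [0.4471, 0.241, 0.0599])
(292, [0.4454, 0.2327, 0.0584])
(300, [0.4441, 0.2266, 0.0603])
(308, [0.4424, 0.2185, 0.0596])
(316, [0.4408, 0.2114, 0.0604])
(324, [0.4389, 0.2023, 0.0588])
(332, [0.4375, 0.1955, 0.0603])
(340, [0.4357, 0.1874, 0.0603])
```

>>> drive_tool(commands=[[0.0115,0,0.02,0,0,0,-0.1],[0.0115,0,0.05,0,0,0,-0.1],[0.0115,0,0.08,0,0,0,-0.1],[0.0115,0,0.094,0,0,0,-0.1],[0.0115,0,0.1,0,0,0,-0.1]])

```text
clock: 26.4
eef_pos: [0.4626, 0.3196, 0.1088]
ee_rot: [-0.0, 0.778, 0.628, -0.002]
ft_force: [-0.3, 0.2, -0.3]
opening: 0.0384
gripper_force: 0.0
```

>>> drive_tool(commands=[[0,0,0,0,0,0,-0.1],[0,0,0,0,0,0,-1],[0,0,0,0,0,0,-1],[0,0,0,0,0,0,-1],[0,0,0,0,0,0,-1]])

```text
clock: 26.9
eef_pos: [0.4642, 0.3212, 0.1117]
ee_rot: [0.0, 0.778, 0.628, 0.001]
ft_force: [0.5, 1.2, 1.2]
opening: 0.0209
gripper_force: 59.9
```

>>> drive_tool(commands=[[0,0,-0.004,0,0,0,-1],[0,0,-0.01,0,0,0,-1],[0,0,-0.016,0,0,0,-1],[0,0,-0.025,0,0,0,-1],[0,0,-0.04,0,0,0,-1]])

```text
clock: 27.4
eef_pos: [0.4634, 0.3207, 0.1514]
ee_rot: [-0.0, 0.778, 0.628, -0.001]
ft_force: [0.0, -1.1, -1.9]
opening: 0.0208
gripper_force: 60.5
```

>>> drive_tool(commands=[[0,0,-0.02,0,0,0,-1],[0,0,-0.04,0,0,0,-1],[0,0,-0.04,0,0,0,-1]])

```text
clock: 27.7
eef_pos: [0.465, 0.3217, 0.1944]
ee_rot: [0.0, 0.778, 0.628, 0.003]
ft_force: [-0.1, -0.5, -2.3]
opening: 0.0211
gripper_force: 60.5
```

Run:
```python
from h import *
s,r=st(); snap('wrist'); P,I=cloud('wrist')
p0=s['eef_pos']
for v in range(80,345,8): print(v,np.round(P[v,255],4),np.round((P[v,255]-p0)@r[:,0],4))
```

```text
t 27.7 pos [0.465  0.3217 0.1944] open 0.02112248987914534 gf 60.529571771621704 F [-0.1 -0.5 -2.3]
[[ 0.211  0.977  0.004]
 [ 0.977 -0.211  0.003]
 [ 0.004  0.004 -1.   ]]
[ 0.584  0.485  1.837 -0.     0.814  0.797]
80 [ 0.4833  0.4035 -0.0008] 0.0832
88 [0.4821 0.3977 0.001 ] 0.0772
96 [ 0.4808  0.3918 -0.0011] 0.0712
104 [ 0.4795  0.3858 -0.0015] 0.065
112 [4.782e-01 3.798e-01 1.000e-04] 0.0589
120 [0.479  0.3869 0.1474] 0.0665
128 [0.4784 0.3843 0.1495] 0.0639
136 [0.4778 0.3816 0.1493] 0.0611
144 [0.4772 0.3787 0.149 ] 0.0582
152 [0.4766 0.3759 0.1494] 0.0553
160 [0.4759 0.3728 0.1485] 0.0522
168 [0.4753 0.3699 0.1487] 0.0492
176 [0.4747 0.3672 0.1498] 0.0464
184 [0.474  0.3639 0.1487] 0.043
192 [0.4733 0.3604 0.1475] 0.0395
200 [0.4728 0.3582 0.1502] 0.0372
208 [0.4719 0.3543 0.1482] 0.0332
216 [0.4714 0.3518 0.15  ] 0.0306
224 [0.4706 0.3482 0.1492] 0.0269
232 [0.47   0.3452 0.15  ] 0.0239
240 [0.4691 0.3411 0.1486] 0.0198
248 [0.4684 0.3381 0.1494] 0.0166
256 [0.4675 0.3339 0.1481] 0.0123
264 [0.4669 0.3308 0.149 ] 0.0092
272 [0.4661 0.3272 0.1491] 0.0055
280 [0.4653 0.3237 0.1495] 0.002
288 [0.4645 0.3196 0.1489] -0.0023
296 [0.4636 0.3154 0.1484] -0.0066
304 [0.4629 0.3122 0.1493] -0.0099
312 [0.4619 0.3079 0.1489] -0.0143
320 [0.461  0.3037 0.1487] -0.0186
328 [0.4598 0.2981 0.147 ] -0.0243
336 [0.459  0.2943 0.1476] -0.0282
344 [0.4582 0.2904 0.148 ] -0.0322
```

>>> drive_tool(commands=[[-0.016,0.001,0,0,0,-8,-1],[-0.032,0.002,0,0,0,-16,-1],[-0.048,0.003,0,0,0,-24,-1],[-0.064,0.004,0,0,0,-32,-1],[-0.081,0.004,0,0,0,-40,-1]])

```text
clock: 28.25
eef_pos: [0.4499, 0.24, 0.1901]
ee_rot: [-0.0, 0.514, 0.858, -0.001]
ft_force: [1.2, -0.2, -2.0]
opening: 0.021
gripper_force: 60.5
```

>>> drive_tool(commands=[[-0.013,-0.01,0,0,0,-8,-1],[-0.026,-0.02,0,0,0,-16,-1],[-0.039,-0.03,0,0,0,-24,-1],[-0.052,-0.04,0,0,0,-32,-1],[-0.0645,-0.049,0,0,0,-40,-1]])

```text
clock: 28.75
eef_pos: [0.4364, 0.1601, 0.1902]
ee_rot: [-0.001, 0.19, 0.982, -0.001]
ft_force: [-0.0, -0.1, -1.3]
opening: 0.021
gripper_force: 60.5
```

>>> drive_tool(commands=[[-0.006,-0.025,0,0,0,-8,-1],[-0.012,-0.055,0,0,0,-16,-1],[-0.018,-0.082,0,0,0,-21,-1],[-0.018,-0.082,0,0,0,-21,-1]])

```text
clock: 29.15
eef_pos: [0.4212, 0.076, 0.1901]
ee_rot: [-0.002, 0.011, 1.0, -0.001]
ft_force: [-0.3, 0.4, -0.9]
opening: 0.0209
gripper_force: 60.5
```

Run:
```python
from h import *
move([.43,.079,.1005],179.2)
```

```text
t 29.15 pos [0.4212 0.076  0.1901] open 0.020925077443765653 gf 60.453490018844604 F [-0.3  0.4 -0.9]
[[-1.     0.021 -0.003]
 [ 0.021  1.    -0.001]
 [ 0.003 -0.001 -1.   ]]
[ 1.510e-01  3.330e-01  2.129e+00 -1.000e-03  6.830e-01 -1.398e+00]
shift [-0.0091  0.0032  0.0896] turn [-0.06 -0.2  -0.41]
```

>>> drive_tool(commands=[[-0.005,0.003,0.02,0,0,-0.4,-1],[-0.005,0.003,0.045,0,0,-0.4,-1],[-0.005,0.003,0.07,0,0,-0.4,-1],[-0.005,0.003,0.084,0,0,-0.4,-1],[-0.005,0.003,0.0895,0,0,-0.4,-1]])

```text
clock: 29.65
eef_pos: [0.4271, 0.0814, 0.0998]
ee_rot: [-0.002, 0.007, 1.0, -0.0]
ft_force: [0.5, 0.4, -1.4]
opening: 0.0207
gripper_force: 60.5
```

>>> drive_tool(commands=[[0,0,0,0,0,0,-1],[0,0,0,0,0,0,-1]])

```text
clock: 29.85
eef_pos: [0.4283, 0.0815, 0.1017]
ee_rot: [0.0, 0.007, 1.0, 0.0]
ft_force: [0.5, -0.3, -1.9]
opening: 0.0209
gripper_force: 60.5
```

Run:
```python
from h import *
move([.544,.078,.1005],179.2)
snap('wrist'); P,I=cloud('wrist')
for v in (180,220,260): 
    k=[u for u in range(215,295) if P[v,u,2]>.045]; print(v,k[0],k[-1],np.round(P[v,(k[0]+k[-1])//2],4))
```

```text
t 29.85 pos [0.4283 0.0815 0.1017] open 0.0209412100202349 gf 60.47808051109314 F [ 0.5 -0.3 -1.9]
[[-1.     0.014  0.   ]
 [ 0.014  1.     0.   ]
 [-0.     0.    -1.   ]]
[ 0.161  0.532  2.14  -0.     0.469 -1.396]
shift [-0.1157 -0.0018  0.0013] turn [ 0.    0.02 -0.01]
180 226 282 [0.3813 0.0807 0.057 ]
220 227 281 [0.3978 0.0805 0.056 ]
260 215 294 [0.4149 0.0802 0.0569]
```

>>> drive_tool(commands=[[-0.015,-0.0018,0.001,0,0,0,-1],[-0.045,-0.0018,0.001,0,0,0,-1],[-0.075,-0.0018,0.001,0,0,0,-1],[-0.1,-0.0018,0.001,0,0,0,-1],[-0.1155,-0.0018,0.001,0,0,0,-1]])

```text
clock: 30.4
eef_pos: [0.5458, 0.0779, 0.1017]
ee_rot: [0.001, 0.007, 1.0, 0.0]
ft_force: [-34.7, 2.5, 11.2]
opening: 0.0212
gripper_force: 83.9
```

>>> drive_tool(commands=[[0,0,0,0,0,0,-1],[0,0,0.002,0,0,0,-1],[0,0,0.004,0,0,0,-1],[0,0,0.005,0,0,0,-1]])

```text
clock: 30.8
eef_pos: [0.5433, 0.0779, 0.0955]
ee_rot: [0.0, 0.007, 1.0, 0.0]
ft_force: [-2.1, 0.1, 4.5]
opening: 0.0212
gripper_force: 61.5
```

Run:
```python
from h import *
s,r=st(); snap('wrist'); P,I=cloud('wrist'); print(np.round(P[120:345:20,255],4))
```

```text
t 30.8 pos [0.5433 0.0779 0.0955] open 0.021248551450829104 gf 61.4779257774353 F [-2.1  0.1  4.5]
[[-1.     0.014  0.   ]
 [ 0.014  1.     0.   ]
 [-0.     0.    -1.   ]]
[ 0.121  0.635  1.896 -0.     0.61  -1.436]
[[0.4748 0.0778 0.0468]
 [0.4816 0.0777 0.0498]
 [0.4889 0.0776 0.0501]
 [0.4967 0.0775 0.0494]
 [0.5045 0.0774 0.0498]
 [   nan    nan    nan]
 [0.5216 0.0771 0.0495]
 [0.5303 0.077  0.0499]
 [0.5394 0.0769 0.0504]
 [0.5494 0.0768 0.05  ]
 [0.5602 0.0766 0.0494]
 [0.5715 0.0765 0.0489]]
```

>>> drive_tool(commands=[[0,0,0,0,0,0,-0.18],[0,0,0,0,0,0,-0.18],[0,0,0,0,0,0,-0.18],[0,0,-0.02,0,0,0,-0.18],[0,0,-0.06,0,0,0,-0.18]])

```text
clock: 31.35
eef_pos: [0.5418, 0.0776, 0.1536]
ee_rot: [-0.003, 0.007, 1.0, -0.0]
ft_force: [0.2, 0.3, -0.4]
opening: 0.0348
gripper_force: 0.0
```

>>> drive_tool(commands=[[0,0.02,-0.03,0,0,0,-0.18],[0.01,0.047,-0.05,0,0,0,-0.18],[0.02,0.047,-0.05,0,0,0,-0.18],[0.02,0.047,-0.05,0,0,0,-0.18],[0.02,0.047,-0.05,0,0,0,-0.18]])

```text
clock: 31.85
eef_pos: [0.5236, 0.1246, 0.2046]
ee_rot: [-0.001, 0.007, 1.0, -0.0]
ft_force: [-1.1, -0.4, -0.3]
opening: 0.0351
gripper_force: 0.0
```

Run:
```python
from h import *
s,r=st(); snap('wrist','w11')
```

```text
t 31.85 pos [0.5236 0.1246 0.2046] open 0.035067467189964445 gf 0.0 F [-1.1 -0.4 -0.3]
[[-1.     0.014 -0.001]
 [ 0.014  1.    -0.001]
 [ 0.001 -0.001 -1.   ]]
[ 0.212  0.438  1.889 -0.     0.816 -1.345]
```

View pics/w11.png

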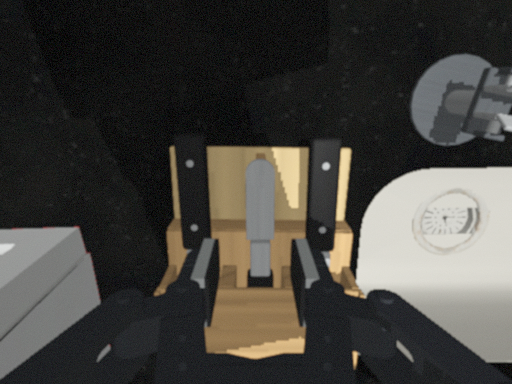

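Both returned knives lie handle-out at columns 193 and 324. The short knife is in the middle slot, tip at (260,160).

Run:
```python
from h import *
P,I=cloud('wrist')
for v in(158,162,180,200,220,235): 
    k=[u for u in range(235,290) if .040<P[v,u,2]<.048]
    if k: print(v,k[0],k[-1],np.round(P[v,(k[0]+k[-1])//2],4))
for c in (193,324): print([np.round(P[v,c],3).tolist() for v in (136,140,190,230)])
move([.544,.1265,.0935],179.2)
```

```text
162 250 268 [0.4956 0.1269 0.0449]
180 245 274 [0.5097 0.1268 0.0433]
200 246 273 [0.5251 0.1266 0.0447]
220 246 273 [0.5418 0.1265 0.044 ]
235 246 273 [0.5548 0.1264 0.0437]
[[0.476, 0.081, 0.048], [0.478, 0.081, 0.049], [0.515, 0.078, 0.05], [0.547, 0.076, 0.051]]
[[0.478, 0.175, 0.04], [0.48, 0.173, 0.048], [0.516, 0.174, 0.05], [0.549, 0.176, 0.049]]
t 31.9 pos [0.5239 0.1245 0.2045] open 0.034918862839609204 gf 0.0 F [ 0.6  0.5 -0.1]
[[-1.     0.014 -0.001]
 [ 0.014  1.    -0.   ]
 [ 0.001 -0.001 -1.   ]]
[ 0.211  0.439  1.888 -0.     0.816 -1.345]
shift [-0.0202  0.0024  0.111 ] turn [-0.03 -0.08 -0.02]
```

>>> drive_tool(commands=[[-0.02,0.0024,0.02,0,0,0,-0.18],[-0.02,0.0024,0.05,0,0,0,-0.18],[-0.02,0.0024,0.08,0,0,0,-0.18],[-0.02,0.0024,0.1,0,0,0,-0.18],[-0.02,0.0024,0.111,0,0,0,-0.18]])

```text
clock: 32.4
eef_pos: [0.5432, 0.1262, 0.0916]
ee_rot: [-0.002, 0.008, 1.0, -0.0]
ft_force: [-1.1, 0.4, 0.7]
opening: 0.0351
gripper_force: 0.0
```

>>> drive_tool(commands=[[0,0,0,0,0,0,-0.18],[0,0,0,0,0,0,-1],[0,0,0,0,0,0,-1],[0,0,0,0,0,0,-1],[0,0,0,0,0,0,-1]])

```text
clock: 32.9
eef_pos: [0.5446, 0.1273, 0.0952]
ee_rot: [0.001, 0.007, 1.0, 0.0]
ft_force: [-1.0, 0.6, -0.5]
opening: 0.0204
gripper_force: 58.5
```

>>> drive_tool(commands=[[0,0,-0.003,0,0,0,-1],[0,0,-0.006,0,0,0,-1],[0,0,-0.006,0,0,0,-1]])

```text
clock: 33.2
eef_pos: [0.5446, 0.1273, 0.1011]
ee_rot: [0.0, 0.007, 1.0, 0.0]
ft_force: [0.2, 0.2, -1.1]
opening: 0.0202
gripper_force: 58.5
```

Run:
```python
from h import *
s,r=st(); snap('wrist');P,I=cloud('wrist'); p0=s['eef_pos']
for v in range(140,330,12): print(v,np.round(P[v,255],4),np.round((P[v,255]-p0)@r[:,0],4))
```

```text
t 33.2 pos [0.5446 0.1273 0.1011] open 0.020230776728914126 gf 58.541452288627625 F [ 0.2  0.2 -1.1]
[[-1.     0.014  0.001]
 [ 0.014  1.     0.   ]
 [-0.001  0.    -1.   ]]
[ 0.208  0.635  1.872  0.     0.634 -1.348]
140 [4.915e-01 1.271e-01 2.000e-04] 0.0531
152 [0.496  0.127  0.0106] 0.0487
164 [0.4968 0.127  0.0335] 0.0478
176 [0.4975 0.127  0.051 ] 0.0471
188 [0.5022 0.1269 0.0515] 0.0424
200 [0.5076 0.1268 0.0502] 0.037
212 [0.5128 0.1268 0.0502] 0.0318
224 [0.5178 0.1267 0.0507] 0.0268
236 [0.5235 0.1266 0.05  ] 0.0211
248 [0.5284 0.1265 0.0512] 0.0161
260 [0.5345 0.1265 0.0505] 0.0101
272 [0.5409 0.1264 0.0494] 0.0036
284 [0.5459 0.1263 0.051 ] -0.0013
296 [0.5523 0.1262 0.0506] -0.0078
308 [0.5588 0.1261 0.0503] -0.0142
320 [0.5603 0.1261 0.0564] -0.0157
```

>>> drive_tool(commands=[[0.015,0,0,0,0,0,-1],[0.04,0,0,0,0,0,-1],[0.07,0,0,0,0,0,-1],[0.1,0,0,0,0,0,-1],[0.117,0,0,0,0,0,-1]])

```text
clock: 33.75
eef_pos: [0.4245, 0.1285, 0.1003]
ee_rot: [-0.001, 0.007, 1.0, -0.0]
ft_force: [-0.4, -0.3, -0.9]
opening: 0.02
gripper_force: 58.6
```

>>> drive_tool(commands=[[0,0,0,0,0,0,-1],[0,0,-0.02,0,0,0,-1],[0,0,-0.05,0,0,0,-1],[0,0,-0.08,0,0,0,-1],[0,0,-0.09,0,0,0,-1]])

```text
clock: 34.25
eef_pos: [0.4296, 0.1294, 0.1931]
ee_rot: [0.003, 0.007, 1.0, 0.001]
ft_force: [0.2, -1.0, -1.7]
opening: 0.0203
gripper_force: 58.8
```

>>> drive_tool(commands=[[-0.002,0.014,0,0,0,8,-1],[-0.004,0.028,0,0,0,16,-1],[-0.006,0.042,0,0,0,24,-1],[-0.008,0.056,0,0,0,32,-1],[-0.011,0.07,0,0,0,40,-1]])

```text
clock: 34.75
eef_pos: [0.4398, 0.1993, 0.19]
ee_rot: [0.0, 0.351, 0.936, 0.0]
ft_force: [0.0, 1.1, -1.6]
opening: 0.0203
gripper_force: 58.8
```

>>> drive_tool(commands=[[0.006,0.01,0,0,0,8,-1],[0.012,0.021,0,0,0,16,-1],[0.018,0.032,0,0,0,24,-1],[0.024,0.043,0,0,0,32,-1],[0.03,0.053,0,0,0,40,-1]])

```text
clock: 35.25
eef_pos: [0.4519, 0.2591, 0.1899]
ee_rot: [0.0, 0.65, 0.76, 0.0]
ft_force: [0.3, 0.2, -2.1]
opening: 0.0202
gripper_force: 58.8
```

>>> drive_tool(commands=[[0.018,0.006,0,0,0,8,-1],[0.036,0.013,0,0,0,16,-1],[0.053,0.0195,0,0,0,21,-1],[0.053,0.0195,0,0,0,21,-1]])

```text
clock: 35.65
eef_pos: [0.4631, 0.3159, 0.1901]
ee_rot: [-0.0, 0.776, 0.631, 0.001]
ft_force: [-0.9, -0.1, -0.9]
opening: 0.0204
gripper_force: 58.8
```

Run:
```python
from h import *
move([.4629,.3146,.1106],78)
s=sense();snap('wrist');P,I=cloud('wrist'); print(np.round(P[170:345:12,255],4))
```

```text
t 35.65 pos [0.4631 0.3159 0.1901] open 0.02040432016928125 gf 58.80472719669342 F [-0.9 -0.1 -0.9]
[[ 0.204  0.979  0.002]
 [ 0.979 -0.204  0.001]
 [ 0.002  0.001 -1.   ]]
[0.577 0.487 1.848 0.    0.804 0.783]
shift [-0.0014 -0.0001  0.0795] turn [ 0.08 -0.09  0.2 ]
[[0.4726 0.3622 0.1393]
 [0.4716 0.3577 0.14  ]
 [0.4706 0.353  0.1405]
 [0.4696 0.3479 0.1399]
 [0.4684 0.3424 0.1388]
 [0.4674 0.3375 0.1395]
 [0.4663 0.3322 0.1397]
 [0.4652 0.3267 0.1396]
 [0.4639 0.3206 0.1388]
 [0.4628 0.3152 0.1393]
 [0.4615 0.3091 0.1391]
 [0.4602 0.3029 0.1389]
 [0.4595 0.2997 0.1429]
 [0.4587 0.2955 0.1453]
 [0.4573 0.2891 0.1451]]
```

>>> drive_tool(commands=[[-0.0014,0,0.015,0,0,0.2,-1],[-0.0014,0,0.03,0,0,0.2,-1],[-0.0014,0,0.045,0,0,0.2,-1],[-0.0014,0,0.056,0,0,0.2,-1],[-0.0014,0,0.064,0,0,0.2,-1]])

```text
clock: 36.2
eef_pos: [0.4622, 0.3124, 0.1258]
ee_rot: [0.0, 0.777, 0.629, 0.0]
ft_force: [-0.2, -0.4, 18.3]
opening: 0.0204
gripper_force: 61.0
```

>>> drive_tool(commands=[[0,0,0.003,0,0,0,-1],[0,0,0.006,0,0,0,-1],[0,0,0.009,0,0,0,-1],[0,0,0.012,0,0,0,-1],[0,0,0.0155,0,0,0,-1]])

```text
clock: 36.7
eef_pos: [0.462, 0.3127, 0.1111]
ee_rot: [0.0, 0.777, 0.629, 0.0]
ft_force: [0.8, 1.3, 4.0]
opening: 0.0203
gripper_force: 60.0
```

>>> drive_tool(commands=[[0,0,0.001,0,0,0,-1],[0,0,0.001,0,0,0,-1]])

```text
clock: 36.9
eef_pos: [0.462, 0.3128, 0.1102]
ee_rot: [0.0, 0.777, 0.629, 0.0]
ft_force: [-0.2, 1.9, 6.4]
opening: 0.0205
gripper_force: 60.3
```

Run:
```python
from h import *
s,r=st(); snap('wrist'); P,I=cloud('wrist')
print(np.round(P[170:345:12,255],4))
```

```text
t 36.9 pos [0.462  0.3128 0.1102] open 0.02046151650822601 gf 60.30062556266785 F [-0.2  1.9  6.4]
[[ 0.208  0.978  0.001]
 [ 0.978 -0.208  0.001]
 [ 0.001  0.001 -1.   ]]
[0.574 0.617 1.875 0.    0.649 0.783]
[[0.4715 0.3588 0.0581]
 [0.4705 0.3541 0.0585]
 [0.4695 0.3495 0.0595]
 [0.4684 0.3444 0.059 ]
 [0.4673 0.3393 0.0589]
 [0.4662 0.334  0.0588]
 [0.4651 0.3289 0.0593]
 [0.464  0.3234 0.0593]
 [0.4628 0.318  0.0597]
 [0.4615 0.3117 0.0589]
 [0.4604 0.3066 0.0601]
 [0.4591 0.3006 0.0602]
 [0.4584 0.297  0.0636]
 [0.4575 0.2929 0.0661]
 [0.4562 0.2867 0.0661]]
```

>>> drive_tool(commands=[[0,0,0,0,0,0,-0.1],[0,0,0,0,0,0,-0.1],[0,0,0,0,0,0,-0.1],[0,0,-0.02,0,0,0,-0.1],[0,0,-0.06,0,0,0,-0.1]])

```text
clock: 37.45
eef_pos: [0.4599, 0.3113, 0.1677]
ee_rot: [-0.0, 0.777, 0.629, -0.003]
ft_force: [1.3, 0.4, 0.4]
opening: 0.038
gripper_force: 0.0
```

>>> drive_tool(commands=[[0,0,-0.03,0,0,0,-0.1],[-0.02,0,-0.04,0,0,0,-0.1],[-0.045,0,-0.04,0,0,0,-0.1],[-0.045,0,-0.04,0,0,0,-0.1]])

```text
clock: 37.85
eef_pos: [0.451, 0.2662, 0.2099]
ee_rot: [-0.0, 0.778, 0.629, -0.001]
ft_force: [-0.0, 0.5, -0.4]
opening: 0.0381
gripper_force: 0.0
```

Run:
```python
from h import *
s,r=st(); snap('wrist'); P,I=cloud('wrist'); p0=s['eef_pos']
for v in range(40,330,10): print(v,np.round(P[v,256],4),np.round((P[v,256]-p0)@r[:,0],4))
move([.448,.2455,.1105],78)
```

```text
t 37.85 pos [0.451  0.2662 0.2099] open 0.038148169519165505 gf 0.0 F [-0.   0.5 -0.4]
[[ 0.209  0.978 -0.002]
 [ 0.978 -0.209 -0.001]
 [-0.002 -0.001 -1.   ]]
[ 5.110e-01  4.120e-01  1.918e+00 -1.000e-03  8.140e-01  7.220e-01]
40 [ 4.750e-01  3.768e-01 -1.000e-04] 0.1135
50 [ 0.4735  0.3697 -0.0007] 0.1063
60 [0.4708 0.358  0.0608] 0.0942
70 [0.4696 0.3521 0.0619] 0.0882
80 [0.4683 0.3463 0.0612] 0.0822
90 [0.4671 0.3403 0.0611] 0.0761
100 [0.4658 0.3342 0.0619] 0.0698
110 [0.4644 0.3279 0.06  ] 0.0634
120 [0.4631 0.3216 0.061 ] 0.0569
130 [0.4617 0.315  0.06  ] 0.0502
140 [0.4603 0.3085 0.0607] 0.0435
150 [0.4589 0.3016 0.06  ] 0.0365
160 [0.4576 0.2956 0.064 ] 0.0303
170 [0.4562 0.2892 0.0659] 0.0238
180 [0.4547 0.2821 0.0656] 0.0166
190 [0.4532 0.2748 0.0652] 0.0092
200 [0.4515 0.267  0.0637] 0.0012
210 [0.4501 0.2605 0.0662] -0.0055
220 [0.4485 0.2527 0.0656] -0.0135
230 [0.4469 0.245  0.0658] -0.0213
240 [0.4451 0.2369 0.0652] -0.0297
250 [0.4433 0.2284 0.0646] -0.0383
260 [0.4415 0.2198 0.0639] -0.0471
270 [0.4397 0.2113 0.0639] -0.0558
280 [0.4378 0.2022 0.0633] -0.0651
290 [0.436  0.1937 0.0639] -0.0738
300 [0.4343 0.1857 0.0654] -0.082
310 [4.218e-01 1.259e-01 1.000e-04] -0.1429
320 [0.4193 0.114  0.0007] -0.1551
t 37.9 pos [0.4517 0.2673 0.2098] open 0.03872419686146192 gf 0.0 F [-0.2 -0.3 -0.5]
[[ 0.209  0.978 -0.001]
 [ 0.978 -0.209 -0.001]
 [-0.001 -0.001 -1.   ]]
[ 0.512  0.414  1.916 -0.     0.814  0.723]
shift [-0.022   0.0011  0.0994] turn [-0.05  0.05 -0.08]
```

>>> drive_tool(commands=[[-0.0225,0.001,0.02,0,0,0,-0.1],[-0.0225,0.001,0.05,0,0,0,-0.1],[-0.0225,0.001,0.08,0,0,0,-0.1],[-0.0225,0.001,0.094,0,0,0,-0.1],[-0.0225,0.001,0.0995,0,0,0,-0.1]])

```text
clock: 38.4
eef_pos: [0.448, 0.2463, 0.1088]
ee_rot: [-0.0, 0.777, 0.629, -0.001]
ft_force: [-0.4, -0.7, 0.5]
opening: 0.0386
gripper_force: 0.0
```

>>> drive_tool(commands=[[0,0,0,0,0,0,-0.1],[0,0,0,0,0,0,-1],[0,0,0,0,0,0,-1],[0,0,0,0,0,0,-1],[0,0,0,0,0,0,-1]])

```text
clock: 38.9
eef_pos: [0.4492, 0.2467, 0.1113]
ee_rot: [0.0, 0.777, 0.629, 0.001]
ft_force: [0.4, 1.4, 3.4]
opening: 0.0209
gripper_force: 60.1
```

>>> drive_tool(commands=[[0,0,-0.004,0,0,0,-1],[0,0,-0.01,0,0,0,-1],[0,0,-0.016,0,0,0,-1],[0,0,-0.025,0,0,0,-1],[0,0,-0.04,0,0,0,-1]])

```text
clock: 39.4
eef_pos: [0.4483, 0.246, 0.1509]
ee_rot: [-0.0, 0.777, 0.629, -0.001]
ft_force: [0.1, -0.4, -0.6]
opening: 0.021
gripper_force: 60.1
```

>>> drive_tool(commands=[[0,0,-0.02,0,0,0,-1],[0,0,-0.04,0,0,0,-1],[0,0,-0.04,0,0,0,-1]])

```text
clock: 39.7
eef_pos: [0.45, 0.247, 0.1935]
ee_rot: [0.001, 0.777, 0.629, 0.003]
ft_force: [-0.2, 0.4, -1.7]
opening: 0.0209
gripper_force: 60.2
```

Run:
```python
from h import *
s,r=st(); snap('wrist'); P,I=cloud('wrist'); p0=s['eef_pos']
for v in range(40,330,12): print(v,np.round(P[v,256],4),np.round((P[v,256]-p0)@r[:,0],4))
```

```text
t 39.7 pos [0.45   0.247  0.1935] open 0.020872850952074837 gf 60.166765451431274 F [-0.2  0.4 -1.7]
[[ 0.208  0.978  0.005]
 [ 0.978 -0.208  0.003]
 [ 0.004  0.004 -1.   ]]
[0.479 0.425 1.952 0.    0.759 0.688]
40 [0.4696 0.338  0.144 ] 0.0929
52 [0.4688 0.3345 0.143 ] 0.0893
64 [0.468  0.3306 0.1435] 0.0854
76 [0.4672 0.3268 0.1425] 0.0815
88 [0.4664 0.3228 0.1422] 0.0774
100 [0.4655 0.3188 0.1421] 0.0732
112 [0.4647 0.3147 0.1431] 0.0691
124 [0.4638 0.3104 0.1427] 0.0647
136 [0.4628 0.3059 0.1416] 0.0601
148 [0.4619 0.3017 0.1428] 0.0558
160 [0.4609 0.297  0.1422] 0.051
172 [0.4602 0.2938 0.148 ] 0.0478
184 [0.4592 0.2891 0.1475] 0.043
196 [0.4583 0.2846 0.1479] 0.0383
208 [0.4572 0.2795 0.147 ] 0.0331
220 [0.4562 0.275  0.148 ] 0.0285
232 [0.4552 0.2699 0.1479] 0.0233
244 [0.4541 0.265  0.1483] 0.0183
256 [0.4529 0.2593 0.1474] 0.0124
268 [0.4518 0.2539 0.1476] 0.007
280 [0.4505 0.2477 0.1464] 0.0006
292 [0.4493 0.2422 0.1468] -0.005
304 [0.4481 0.2365 0.1472] -0.0108
316 [0.4468 0.2303 0.1469] -0.0172
328 [0.4454 0.2237 0.1465] -0.0239
```

>>> drive_tool(commands=[[-0.012,0,0,0,0,8,-1],[-0.024,0.001,0,0,0,16,-1],[-0.036,0.001,0,0,0,24,-1],[-0.048,0.002,0,0,0,32,-1],[-0.06,0.0025,0,0,0,40,-1]])

```text
clock: 40.25
eef_pos: [0.4379, 0.1864, 0.1897]
ee_rot: [0.0, 0.946, 0.323, -0.001]
ft_force: [1.1, -0.2, -1.1]
opening: 0.0211
gripper_force: 60.2
```

>>> drive_tool(commands=[[-0.009,0.008,0,0,0,8,-1],[-0.018,0.016,0,0,0,16,-1],[-0.027,0.024,0,0,0,24,-1],[-0.036,0.032,0,0,0,32,-1],[-0.044,0.04,0,0,0,38.8,-1]])

```text
clock: 40.75
eef_pos: [0.4277, 0.1278, 0.1897]
ee_rot: [0.0, 1.0, -0.01, -0.001]
ft_force: [-0.3, 0.8, -1.7]
opening: 0.0212
gripper_force: 60.2
```

>>> drive_tool(commands=[[0,0,0,0,0,0,-1]])

```text
clock: 40.85
eef_pos: [0.4277, 0.1275, 0.1897]
ee_rot: [0.0, 1.0, -0.008, -0.001]
ft_force: [-0.6, 0.6, -1.6]
opening: 0.021
gripper_force: 60.1
```

Run:
```python
from h import *
move([.43,.1285,.1005],-0.8)
```

```text
t 40.85 pos [0.4277 0.1275 0.1897] open 0.021039903577064447 gf 60.12637138366699 F [-0.6  0.6 -1.6]
[[ 1.    -0.016 -0.002]
 [-0.016 -1.    -0.001]
 [-0.002  0.001 -1.   ]]
[ 0.263  0.355  2.092 -0.     0.696  1.85 ]
shift [ 0.0025 -0.0011  0.0892] turn [ 0.03  0.11 -0.13]
```

>>> drive_tool(commands=[[0,-0.001,0.02,0,0,0,-1],[0,-0.001,0.045,0,0,0,-1],[0,-0.001,0.07,0,0,0,-1],[0,-0.001,0.084,0,0,0,-1],[0,-0.001,0.089,0,0,0,-1]])

```text
clock: 41.35
eef_pos: [0.4277, 0.1296, 0.0997]
ee_rot: [0.0, 1.0, -0.005, -0.001]
ft_force: [-0.5, -0.6, -2.0]
opening: 0.0209
gripper_force: 60.1
```

>>> drive_tool(commands=[[0,0,0,0,0,0,-1],[0,0,0,0,0,0,-1]])

```text
clock: 41.55
eef_pos: [0.4289, 0.1297, 0.1018]
ee_rot: [-0.0, 1.0, -0.006, 0.0]
ft_force: [0.3, -0.3, -1.9]
opening: 0.0207
gripper_force: 60.1
```

Run:
```python
from h import *
move([.5445,.1265,.1005],-0.8)
snap('wrist'); P,I=cloud('wrist')
for v in range(20,240,24): print(v,np.round(P[v,256],4))
```

```text
t 41.55 pos [0.4289 0.1297 0.1018] open 0.02069556907588591 gf 60.13049840927124 F [ 0.3 -0.3 -1.9]
[[ 1.    -0.013  0.001]
 [-0.013 -1.     0.   ]
 [ 0.001 -0.    -1.   ]]
[0.267 0.541 2.115 0.    0.485 1.851]
shift [0.1157 0.0018 0.0014] turn [-0.01 -0.04  0.07]
20 [0.5286 0.1268 0.0517]
44 [0.5212 0.1269 0.0513]
68 [0.5136 0.127  0.0503]
92 [0.5055 0.1271 0.0519]
116 [0.497  0.1271 0.0497]
140 [0.4882 0.1272 0.0506]
164 [0.4797 0.1274 0.0538]
188 [0.4709 0.1275 0.0558]
212 [0.4614 0.1276 0.0564]
236 [0.451  0.1277 0.0558]
```

>>> drive_tool(commands=[[0.015,0.0018,0.001,0,0,0,-1],[0.045,0.0018,0.001,0,0,0,-1],[0.075,0.0018,0.001,0,0,0,-1],[0.1,0.0018,0.001,0,0,0,-1],[0.113,0.0018,0.001,0,0,0,-1]])

```text
clock: 42.1
eef_pos: [0.5452, 0.126, 0.1015]
ee_rot: [-0.0, 1.0, -0.007, 0.002]
ft_force: [-0.1, -0.0, -1.5]
opening: 0.0209
gripper_force: 60.1
```

>>> drive_tool(commands=[[0,0,0,0,0,0,-1],[0.002,0,0.002,0,0,0,-1],[0.002,0,0.004,0,0,0,-1],[0.002,0,0.005,0,0,0,-1]])

```text
clock: 42.5
eef_pos: [0.5427, 0.126, 0.0959]
ee_rot: [0.0, 1.0, -0.007, -0.001]
ft_force: [-3.6, -2.4, 17.8]
opening: 0.0212
gripper_force: 62.7
```

Run:
```python
from h import *
s,r=st(); snap('wrist'); P,I=cloud('wrist')
for v in range(190,340,12): print(v,np.round(P[v,256],4))
```

```text
t 42.5 pos [0.5427 0.126  0.0959] open 0.021196468332961824 gf 62.67139792442322 F [-3.6 -2.4 17.8]
[[ 1.    -0.014 -0.001]
 [-0.014 -1.    -0.   ]
 [-0.001  0.    -1.   ]]
[ 0.207  0.642  1.876 -0.     0.624  1.791]
190 [0.5903 0.1237 0.0701]
202 [0.5788 0.1237 0.0492]
214 [0.5742 0.1238 0.0502]
226 [0.5689 0.1239 0.0496]
238 [0.5631 0.1239 0.0483]
250 [0.5584 0.124  0.0497]
262 [0.553  0.124  0.0499]
274 [0.5471 0.1241 0.0494]
286 [0.5413 0.1242 0.0495]
298 [0.5359 0.1242 0.0501]
310 [0.5298 0.1243 0.0502]
322 [0.5235 0.1244 0.0501]
334 [0.516  0.1245 0.049 ]
```

>>> drive_tool(commands=[[0,0,0,0,0,0,-0.18],[0,0,0,0,0,0,-0.18],[0,0,0,0,0,0,-0.18],[0,0,-0.02,0,0,0,-0.18],[0,0,-0.06,0,0,0,-0.18]])

```text
clock: 43.05
eef_pos: [0.5415, 0.1257, 0.1534]
ee_rot: [0.001, 1.0, -0.007, -0.003]
ft_force: [1.1, 0.2, 0.2]
opening: 0.0351
gripper_force: 0.0
```

>>> drive_tool(commands=[[0,0,-0.04,0,0,0,-0.18],[-0.04,-0.02,-0.09,0,0,0,-0.18],[-0.08,-0.06,-0.12,0,0,0,-0.18],[-0.1,-0.1,-0.12,0,0,0,-0.18],[-0.1,-0.1,-0.12,0,0,0,-0.18]])

```text
clock: 43.55
eef_pos: [0.4432, 0.2295, 0.2771]
ee_rot: [-0.001, 1.0, -0.006, 0.001]
ft_force: [-0.2, -0.0, -0.9]
opening: 0.0353
gripper_force: 0.0
```

Run:
```python
from h import *
s,r=st(); snap('wrist','w12'); snap('scene','s12')
im=cv2.imread('pics/s12.png')[130:330,170:350]; w=cv2.imread('pics/w12.png')
a=cv2.resize(im,None,fx=2.9,fy=2.9,interpolation=cv2.INTER_CUBIC); cv2.imwrite('pics/end.png',a)
P,I=cloud('scene'); q=P.reshape(-1,3)
for lo,hi in[(.117,.126),(.105,.117),(.03,.1)]:
    k=q[(q[:,2]>lo)&(q[:,2]<hi)&(abs(q[:,0]-.45)<.11)&(abs(q[:,1]+.17)<.11)]; print(len(k), k.min(0),k.max(0),np.median(k,0))
q=cloud('wrist')[0].reshape(-1,3)
for y in(.0775,.1255,.175):
    k=q[(abs(q[:,1]-y)<.006)&(q[:,2]>.046)&(q[:,2]<.056)&(q[:,0]<.6)&(q[:,0]>.42)]; print(y,len(k),k.min(0),k.max(0))
```

```text
t 43.55 pos [0.4432 0.2295 0.2771] open 0.035265994707502725 gf 0.0 F [-0.2 -0.  -0.9]
[[ 1.    -0.013  0.002]
 [-0.013 -1.     0.002]
 [ 0.002 -0.002 -1.   ]]
[4.540e-01 2.750e-01 1.928e+00 1.000e-03 9.370e-01 2.037e+00]
271 [ 0.37452735 -0.20684049  0.11700438] [ 0.557194   -0.06355027  0.12567665] [ 0.44717014 -0.17097535  0.11938561]
388 [ 0.35921637 -0.21509846  0.10532856] [ 0.55886281 -0.06398517  0.11699364] [ 0.43731302 -0.17328302  0.11339643]
523 [ 0.34739336 -0.24501576  0.03007268] [ 0.55990586 -0.06073384  0.09973098] [ 0.42206853 -0.19737688  0.06643392]
0.0775 1933 [0.47532805 0.07150066 0.04663687] [0.58850093 0.08347293 0.05228492]
0.1255 1940 [0.47378829 0.11950092 0.04612002] [0.58897358 0.13149909 0.05232567]
0.175 1890 [0.47808588 0.16900317 0.04616723] [0.58952149 0.18099689 0.05221434]
```

View pics/end.png

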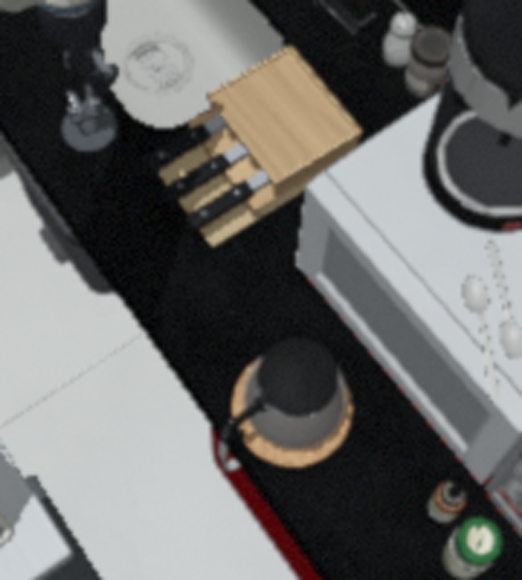

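All three knives lie in their slots handles out, the bolsters 5–9 mm before the mouth. The carafe stands centred on the mat and nothing touches the robot, so I'm handing in.

```bash
python3 -c "
from h import *
print(workorder.finish_job())"
```

```text
the job is handed in; nothing more can be done
None
```

I've handed the job in, though it returned no verdict: at the last look the carafe stood within about 3 mm of the mat's centre, and all three knives, each clipped in order, lay blade under the hood and handle out, bolsters 5–9 mm before the mouth.

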